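# Clear, fold and stow the cooling trivet

### The job

The jars of chilli paste have cooled: stand every jar upright in the dark wooden tray. Then fold the empty three-leaf trivet by its wire pull loops, first the left leaf (seen from the robot) over flat onto the centre leaf, then the right leaf over flat on top of it, and slide the folded trivet along the counter all the way into the empty bay under the low shelf, so that only the centre leaf's pull loop sticks out. Do not shove the mortar, the colander or the red canister about.

Things in the scene. Friction and masses are not known exactly. Their poses are not given: they have to be found in the camera images.
- jar1: squat closed jar of chilli paste, terracotta-red with brass-coloured lid: body 50 mm diameter, lid (top 16 mm) 45 mm diameter, 56 mm tall in all, 190 g; origin at the centre of its underside, z up. 3 or 4 of the jars jar1..jar4 are present, standing on the trivet's leaves
- jar2: another jar, as jar1
- jar3: another jar, as jar1
- jar4: another jar, as jar1
- tray: dark wooden tray fixed to the counter, outside 172 mm along its x by 136 mm along its y, walls 6 mm thick and 28 mm high, floor about 6 mm thick; origin at the centre of its underside. It stands either to the left or to the right of the trivet
- trivet: loose slatted wooden folding trivet; this is its centre leaf (0.36 kg): 160 mm along x (roughly away from the robot), 140 mm along y, 16 mm thick; origin at the centre of its underside. Leaf A is hinged on its +y (left) edge, B on its -y (right) edge; its own pull loop is on the -x edge, near the robot. Folded it is 52 mm high; only that loop overhangs the centre leaf, by 56 mm
- trivet_pull (a point): middle of the bar of the centre leaf's wire pull loop: dark round steel bar 8 mm thick, 76 mm clear length along the trivet's y, 52 mm out from the leaf's -x edge and 22 mm above the leaf's underside
- trivet_edge (a point): middle of the centre leaf's -x edge (the edge with the centre pull loop), at half its thickness
- leaf_a (a joint): angle of the left leaf A, the low-hinged one (96 mm along y, 160 mm along x, 16 mm thick, 0.14 kg): 0 lying flat on the counter, opened out; grows as it is lifted and turned over; pi when it lies folded flat on the centre leaf. Nearly free hinge: it falls to one side or the other when released
- leaf_a_hinge (a point): middle of leaf A's hinge line, 71 mm to +y of the trivet's origin, 17.5 mm above the leaf's underside; the line runs along the trivet's x
- leaf_a_bar (a point): middle of the bar of leaf A's wire pull loop: dark round steel bar 8 mm thick, 76 mm clear length along the trivet's x, 136 mm from the hinge line and 34 mm clear of the leaf's outer edge. Its centre is 8 mm above the counter when open and 27 mm when folded
- leaf_b (a joint): angle of the right leaf B, the high-hinged one (same size and weight as leaf A): 0 flat on the counter, opened out; pi when folded flat on top of the already folded leaf A. Nearly free hinge
- leaf_b_hinge (a point): middle of leaf B's hinge line, 71 mm to -y of the trivet's origin, 26 mm above the leaf's underside (raised eyes, to leave room for leaf A beneath); the line runs along the trivet's x
- leaf_b_bar (a point): middle of the bar of leaf B's wire pull loop, as for leaf A, 136 mm from hinge B horizontally. Its centre is 8 mm above the counter when open and 44 mm when folded
- shelf: low light-wood riser shelf fixed to the counter, front towards the robot: board 400 mm wide, 176 mm deep, top 74 mm, underside 62 mm above the counter. The empty bay is at its -y (right) end: 180 mm wide, 165 mm deep, middle 102 mm from the board's right end; left of a 12 mm partition the other bay is full of boards. The canister stands on top. Origin as bay_mouth
- bay_mouth (a point): middle of the empty bay's mouth, on the counter, level with the shelf's front edge; its +x axis points straight into the bay, y across it
- mortar: white ceramic mortar with pestle, 100 mm wide, 130 mm tall; origin at the centre of its underside; leave alone
- colander: stainless steel colander, 167 mm wide (220 mm over its handles), 72 mm tall; origin at the centre of its underside; leave alone
- canister: red tin canister, 94 mm wide, 125 mm tall, standing on the shelf; origin at the centre of its underside; leave alone
Things that resemble listed ones, but are neither listed nor needed, are in the scene too. What is shaped like the jar1 but turquoise is not meant.

How it is judged:
On the way, in this order (a step that is already met when the one before it is completed fails the run):
1. every jar present stands upright and released in the tray (x of jar1 in the frame of tray between -0.08 and 0.08 m and y of jar1 in the frame of tray between -0.061 and 0.061 m and z of each of jar1, jar2, jar3, jar4 in the frame of tray below 0.012 m and angle between each of jar1, jar2, jar3, jar4's own z axis and vertical below 0.12 rad and x of jar2 in the frame of tray between -0.08 and 0.08 m and y of jar2 in the frame of tray between -0.061 and 0.061 m and x of jar3 in the frame of tray between -0.08 and 0.08 m and y of jar3 in the frame of tray between -0.061 and 0.061 m and x of jar4 in the frame of tray between -0.08 and 0.08 m and y of jar4 in the frame of tray between -0.061 and 0.061 m and contact force between the fingers and jar1 below 0.2 N and contact force between the fingers and jar2 below 0.2 N and contact force between the fingers and jar3 below 0.2 N and contact force between the fingers and jar4 below 0.2 N), for 0.2 s.
2. the left leaf A lies folded on the centre leaf, leaf B still open (value of joint leaf_a above 3 rad and value of joint leaf_b below 1 rad), for 0.2 s.
3. the right leaf B lies folded on top of leaf A (value of joint each of leaf_a, leaf_b above 3 rad), for 0.2 s.
At the end, for the whole second after the job is handed in: Every jar present stands upright (within 7 degrees) on the tray's floor; both leaves lie folded flat (joints above 3.0 rad); the folded trivet lies flat in the empty bay with the centre leaf's edge no more than 20 mm out of the shelf's front edge and its pull loop outside; everything at rest (all of step 3 and x of jar1 in the frame of tray between -0.08 and 0.08 m and y of jar1 in the frame of tray between -0.061 and 0.061 m and z of each of jar1, jar2, jar3, jar4 in the frame of tray below 0.012 m and angle between each of jar1, jar2, jar3, jar4's own z axis and vertical below 0.12 rad and x of jar2 in the frame of tray between -0.08 and 0.08 m and y of jar2 in the frame of tray between -0.061 and 0.061 m and x of jar3 in the frame of tray between -0.08 and 0.08 m and y of jar3 in the frame of tray between -0.061 and 0.061 m and x of jar4 in the frame of tray between -0.08 and 0.08 m and y of jar4 in the frame of tray between -0.061 and 0.061 m and x of trivet_edge in the frame of bay_mouth between -0.02 and 0.02 m and y of trivet_edge in the frame of bay_mouth between -0.03 and 0.03 m and angle between trivet's own z axis and vertical below 0.06 rad and angle between the x axis of trivet and the x axis of bay_mouth, either way round below 0.2 rad and linear speed of each of trivet, jar1, jar2, jar3, jar4 below 0.02 m/s); the robot touches nothing.
It fails at once if the mortar is shoved or lifted more than 30 mm from its place (distance of mortar from where it was at the start of the episode above 0.03 m).
It fails at once if the colander is shoved or lifted more than 30 mm from its place (distance of colander from where it was at the start of the episode above 0.03 m).
It fails at once if the canister is shoved or lifted more than 30 mm from its place (distance of canister from where it was at the start of the episode above 0.03 m).
It fails at once if a bystander is tipped (angle between any of mortar, colander, canister's own z axis and vertical above 0.5 rad).
Of jar1, jar2, jar3, jar4 only 3 to 4 are there at a start; the rules pass over those that are not, and their reading is None.
At some moment in a run one of trivet may be knocked a few centimetres aside while the robot is not near it.
Once in a run the grip may slacken for a moment while it holds something.
It also fails if it takes over 208 s, if anything falls off the work surface, if the arm or the gripper's body presses on something with over 40 N, if the wrist force passes 120 N, or if a joint passes its speed limit or range.

### The arm

A 7-joint arm with a two-finger parallel gripper is mounted at the origin on the work surface. World frame = base frame: x ahead of the robot, y to its left, z up, the work surface at z = 0. Lengths are in m, angles in rad, forces in N, time in s.
With the tool pointing down it reaches from about 0.4 to 0.85 m from the base axis. Payload 10.4 kg.
Tool frame: the origin (TCP) lies between the finger pads; the fingertips stand ahead of it and the grasp point (between the pads) lies 3 mm ahead of it (r.tips_ahead is the z of the fingertips in the tool frame, in m); z points along the fingers, y is the line along which they close (so a half turn about z gives the same grasp; the last joint's range is limited). The gripper opens to 87 mm and grips with 3 to 60 N. Pads are 19 mm wide; open, the fingers measure 117 mm over their backs; the gripper's body (75 mm by 190 mm) begins 51 mm behind the grasp point.
Start: joints at [-1.188, 0.332, -0.065, 1.46, 0.022, 1.35, -0.088], TCP at [0.247, 0.574, 0.245] pointing down, gripper open.
Joint ranges: [-2.6, 2.6], [-0.5, 2.12], [-1.47, 1.34], [0.16, 2.42], [-1.27, 4.41], [0.06, 2.06], [-2.6, 2.6]. Speed limits (rad/s): [2.22, 2.22, 2.79, 2.79, 3.14, 3.14, 3.14].

### API

Orientations are given as a unit quaternion [x, y, z, w].
In Python, from bench import telemetry, camera, get_calibration, r gives the robot as it stands.
- The arm moves only by the tool drive_tool, never from a script. Its argument "series" is one flat list of numbers, 7 for each row, row after row: the turn, a rotation vector about the tool's x, y, z in units of 5 degrees (1.0 is 5 degrees), then the shift along the tool's x, y, z in units of 40 mm (1.0 is 40 mm), then the opening, from -1 (shut) to 1 (fully open). A call has 1 to 10 rows; each row is the pose to reach, as a shift and turn from the pose commanded when the call began, along the tool's axes at that moment; what a row does not reach only later rows make up. A row lasts 1/12 s, in which the tool goes at most 41.7 mm and 7.16 degrees, less where a joint would pass 70% of its speed; a pose out of reach is approached as far as the arm can. A call with a gripper value outside its range is refused whole. The fingers move at their own pace and stop on an object; "grip_force" is the grip in N (left out, the last holds). Time passes only in rows, so rows that repeat a pose let the fingers close. It gives the time, the measured TCP pose, the force, the opening and the grip force at its end, in the units of the state.
- telemetry.read_state(): the state, without advancing time (a new reading comes with each control period).
- camera(name): name is "side" or "top"; returns the picture (420x560x3 uint8, red, green, blue); there is no depth.
- get_calibration(name): a dict with "fovy" (degrees; the focal length in pixels is half the picture's height over the tangent of half this angle, whatever the lens; pixels are square), "cx", "cy" (the principal point, pixels), "xyz" and "rotation" of the camera in the world. Camera axes: x right, y up, looking along -z (the intrinsics and any distortion apply to the point x, -y, -z); pixel columns grow to the right and rows downward; lengths in m; the calibration is good to about 2 mm. A picture is of the moment at which its call begins. get_calibration takes no time and is no camera call.
- r.close_job(): hands the job in; it is judged then, once.
The state is a dict: "time": time; "joint_positions": joint angles; "joint_vel": joint speeds; "joint_torque": joint torques, N m; "ee_pos": TCP position; "eef_rot": TCP orientation; "ft_force": force on the tool from outside, world axes, zero at the start; "torque": the same for the moment, N m; "width": finger opening in m; "grip_force": force on a finger pad.
Only numpy, scipy, OpenCV 4.12 (cv2) and the standard library are available. Lean on these libraries where they do the work, as an engineer would, in place of code of your own. Each camera call takes 0.05 s, during which the arm holds its last target. There are 200 camera calls.

## Working session

There is one attempt and no reset: what is moved stays moved. The work goes in short steps, Python scripts to look and compute and a tool call to move; the robot and the scene stay as the last step left them, time stands still between calls to the robot, and variables do not carry over. Pictures are saved under pics/ and viewed, at most 14 in all, crops included, and the job is handed in when it is done.

Besides the shell and the picture viewer there is one more tool, called by a JSON object that holds its "api" and its "payload". drive_tool: Moves the arm, as the interface text tells. Its arguments: {"type":"object","properties":{"series":{"type":"array"},"grip_force":{"type":"number"}},"required":["series"]}

```bash
mkdir -p pics; ls; python3 - <<'E'
from bench import telemetry,camera,get_calibration,r
import cv2
for n in("top","side"):
    im=camera(n); cv2.imwrite(f"pics/{n}0.png",im[:,:,::-1]); print(n,get_calibration(n))
print(telemetry.read_state(), r.tips_ahead)
E
```

```text
pics
top {'fovy': 43.44736210617489, 'cx': 271.2871412419178, 'cy': 210.76938218013458, 'xyz': array([0.51425171, 0.00744399, 1.52511714]), 'rotation': array([-0.01714929,  0.01699498,  0.70962535, -0.70416542])}
side {'fovy': 57.403163507338206, 'cx': 283.06711424662655, 'cy': 209.5535933144222, 'xyz': array([ 0.47756134, -0.62436798,  0.74463908]), 'rotation': array([ 0.38144195, -0.02918894, -0.09503781,  0.91903094])}
{'time': 0.1, 'joint_positions': array([-1.18759702,  0.33281757, -0.06470724,  1.46085559,  0.02160791,
        1.34990621, -0.0884974 ]), 'joint_vel': array([-0.00064216, -0.00141572, -0.00033872, -0.00076744,  0.00105221,
        0.00071167,  0.00104056]), 'joint_torque': array([ 1.39328862e-03, -6.24545074e+01,  2.45391321e-02, -3.90712559e+01,
       -6.13808376e-02,  3.66782164e-02,  5.66823235e-05]), 'ee_pos': array([0.24659481, 0.57394689, 0.24382878]), 'eef_rot': array([ 2.01495434e-01,  9.79489241e-01, -6.37875260e-04, -9.86775974e-05]), 'ft_force': array([-1.38987541e+00, -4.20836827e-02,  8.16062714e-04]), 'torque': array([-0.01008288, -0.06988189, -0.03794388]), 'grip_force': 0.0, 'width': 0.0868534972927525} 0.022
```

View pics/top0.png

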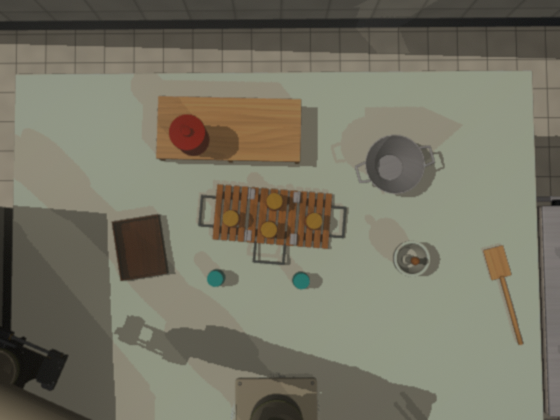

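View pics/side0.png

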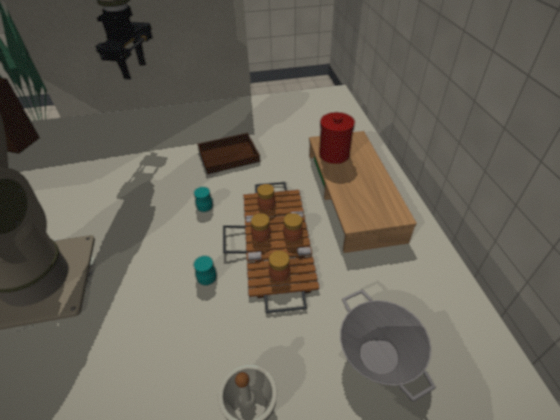

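Candidates in the top view: brass-lid jars at (230,218), (274,201), (269,230) and (314,221). The look-alikes are turquoise jars at (216,278) and (301,281), which are not meant. The tray is at (140,247) on the left. The pull loops are at (207,211) for A, (340,221) for B and (269,262) for the centre. Shelf front is at row ~162, with its right end at column ~301.

```bash
cat > h.py <<'E'
from bench import telemetry,camera,get_calibration,r
import numpy as np,cv2
from scipy.spatial.transform import Rotation as R
def cam(n):
    c=get_calibration(n); f=210/np.tan(np.radians(c["fovy"])/2); return c,f,R.from_quat(c["rotation"])
def p2w(n,uv,z):
    c,f,Q=cam(n); uv=np.atleast_2d(uv).astype(float)
    d=Q.apply(np.c_[(uv[:,0]-c["cx"])/f,-(uv[:,1]-c["cy"])/f,-np.ones(len(uv))])
    return c["xyz"]+d*((z-c["xyz"][2])/d[:,2])[:,None]
def w2p(n,P):
    c,f,Q=cam(n); p=Q.inv().apply(np.atleast_2d(P)-c["xyz"])
    return np.c_[c["cx"]-f*p[:,0]/p[:,2],c["cy"]+f*p[:,1]/p[:,2]]
def blobs(im,lo,hi,amin):
    m=cv2.inRange(cv2.cvtColor(im,cv2.COLOR_RGB2HSV),np.array(lo),np.array(hi))
    m=cv2.morphologyEx(m,cv2.MORPH_OPEN,np.ones((3,3)))
    n,_,s,c=cv2.connectedComponentsWithStats(m); return [(c[i].round(1),s[i,4],s[i,:4]) for i in range(1,n) if s[i,4]>=amin],m
def shot(n,name,box=None,k=1):
    im=camera(n)
    o=im if box is None else im[box[1]:box[3],box[0]:box[2]]
    cv2.imwrite(f"pics/{name}.png",cv2.resize(o[:,:,::-1],None,fx=k,fy=k,interpolation=cv2.INTER_CUBIC)); return im
def go(pos,yawy=None,ref=None):
    """units from the commanded pose (ref=(pos,quat) or measured) to TCP pos, tool down, tool y at world angle yawy"""
    s=telemetry.read_state(); p,q=(s["ee_pos"],s["eef_rot"]) if ref is None else ref
    Q=R.from_quat(q); t=np.zeros(3)
    if yawy is not None:
        c,sn=np.cos(yawy),np.sin(yawy); T=R.from_matrix(np.array([[-sn,c,0],[c,sn,0],[0,0,-1]]).T.T)
        t=(Q.inv()*T).as_rotvec()/np.radians(5)
    return np.r_[t,Q.inv().apply(np.array(pos)-p)/.04].round(2)
E
python3 - <<'E'
from h import *
im=cv2.imread("pics/top0.png")[:,:,::-1]
px=im[[218,201,230,221,211,150,250],[230,274,269,314,245,250,140]]; print(cv2.cvtColor(px[None],cv2.COLOR_RGB2HSV))
b,m=blobs(im,(15,140,60),(30,255,255),60)
for c,a,s in b: print(c,a,s,p2w("top",c,.072).round(3))
print("trayrim",p2w("top",[(113,220),(160,215),(170,273),(122,279)],.028).round(3))
print("loops A,B,C",p2w("top",[(202,211),(345,221)],.008).round(3),p2w("top",[(269,263)],.022).round(3))
print("shelf",p2w("top",[(301,163),(158,160),(301,99)],.074).round(3))
cv2.imwrite("pics/c1.png",cv2.resize(cv2.imread("pics/top0.png")[90:300,100:360],None,fx=3,fy=2.85,interpolation=cv2.INTER_CUBIC))
E
```

```text
[[[ 19 171 131]
  [ 19 177 131]
  [ 19 174 129]
  [ 19 174 132]
  [ 13 148 102]
  [ 16 136 137]
  [ 12 119  62]]]
[274.  200.6] 236 [266 192  17  18] [[ 0.613 -0.     0.072]]
[230.3 218. ] 230 [223 210  16  17] [[0.565 0.121 0.072]]
[313.5 220.4] 219 [306 213  16  16] [[ 0.557 -0.109  0.072]]
[268.4 229.2] 238 [260 221  18  17] [[0.534 0.016 0.072]]
trayrim [[0.564 0.457 0.028]
 [0.577 0.324 0.028]
 [0.413 0.295 0.028]
 [0.397 0.431 0.028]]
loops A,B,C [[ 0.588  0.207  0.008]
 [ 0.556 -0.204  0.008]] [[0.438 0.015 0.022]]
shelf [[ 0.716 -0.076  0.074]
 [ 0.728  0.32   0.074]
 [ 0.895 -0.078  0.074]]
```

View pics/c1.png

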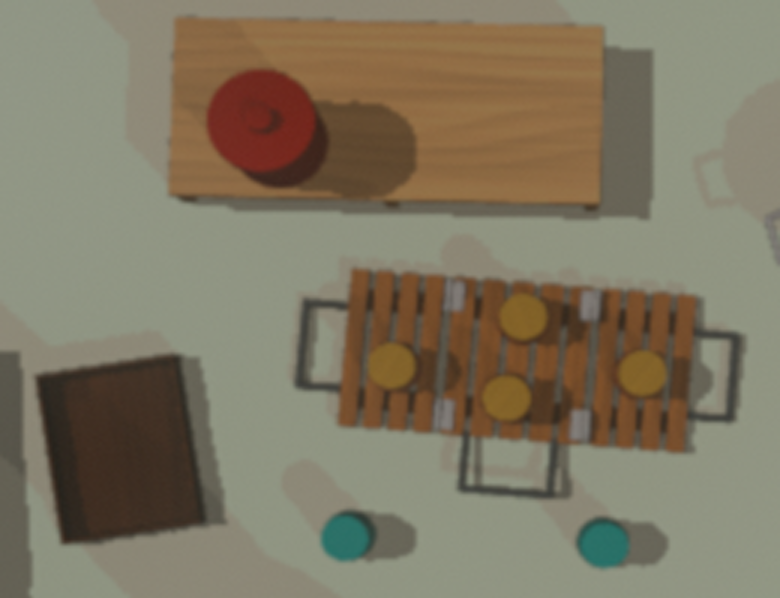

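The crop confirms four terracotta jars with brass lids on the leaves, the pull loops at both ends and on the near edge, and the two turquoise jars on the counter. The measured sizes fit: bars are 412 mm apart (414 expected) and the shelf is 396 mm wide (400 expected).

```bash
python3 - <<'E'
from h import *
print(go((.565,.121,.15),.164))
E
```

```text
[-1.000e-02  1.000e-02  1.147e+01 -1.178e+01 -7.260e+00  2.360e+00]
```

{"api": "drive_tool", "payload": {"series": [0, 0, 11.47, -11.78, -7.26, 2.36, 0.56, 0, 0, 11.47, -11.78, -7.26, 2.36, 0.56, 0, 0, 11.47, -11.78, -7.26, 2.36, 0.56, 0, 0, 11.47, -11.78, -7.26, 2.36, 0.56, 0, 0, 11.47, -11.78, -7.26, 2.36, 0.56, 0, 0, 11.47, -11.78, -7.26, 2.36, 0.56, 0, 0, 11.47, -11.78, -7.26, 2.36, 0.56, 0, 0, 11.47, -11.78, -7.26, 2.36, 0.56, 0, 0, 11.47, -11.78, -7.26, 2.36, 0.56, 0, 0, 11.47, -11.78, -7.26, 2.36, 0.56]}}

```text
time: 0.93
ee_pos: [0.4835, 0.2364, 0.1741]
eef_rot: [0.647, 0.762, 0.0, -0.0]
ft_force: [0.3, 0.5, 0.3]
width: 0.0683
grip_force: 0.0
```

```bash
python3 - <<'E'
from h import *
print(go((.565,.121,.15),.164),go((.565,.121,.062),.164))
E
```

```text
[-0.   -0.   -0.01 -3.18  1.54  0.6 ] [-0.   -0.   -0.01 -3.18  1.54  2.8 ]
```

{"api": "drive_tool", "payload": {"series": [0, 0, 0, -3.18, 1.54, 0.6, 0.56, 0, 0, 0, -3.18, 1.54, 0.6, 0.56, 0, 0, 0, -3.18, 1.54, 0.6, 0.56, 0, 0, 0, -3.18, 1.54, 0.6, 0.56, 0, 0, 0, -3.18, 1.54, 0.6, 0.56, 0, 0, 0, -3.18, 1.54, 0.6, 0.56, 0, 0, 0, -3.18, 1.54, 0.6, 0.56]}}

```text
time: 1.52
ee_pos: [0.5639, 0.1239, 0.1502]
eef_rot: [0.646, 0.763, -0.0, -0.0]
ft_force: [0.1, 0.1, 0.3]
width: 0.0678
grip_force: 0.0
```

```bash
python3 - <<'E'
from h import *
print(go((.565,.121,.062),.164))
E
```

```text
[-0.01 -0.01  0.01 -0.08  0.02  2.21]
```

{"api": "drive_tool", "payload": {"series": [0, 0, 0, -0.08, 0.02, 1.0, 0.56, 0, 0, 0, -0.08, 0.02, 2.2, 0.56, 0, 0, 0, -0.08, 0.02, 2.2, 0.56, 0, 0, 0, -0.08, 0.02, 2.2, 0.56, 0, 0, 0, -0.08, 0.02, 2.2, -1, 0, 0, 0, -0.08, 0.02, 2.2, -1, 0, 0, 0, -0.08, 0.02, 2.2, -1, 0, 0, 0, -0.08, 0.02, 2.2, -1, 0, 0, 0, -0.08, 0.02, 2.2, -1, 0, 0, 0, -0.08, 0.02, 2.2, -1], "grip_force": 25}}

```text
time: 2.35
ee_pos: [0.5669, 0.1203, 0.064]
eef_rot: [0.647, 0.763, 0.001, 0.001]
ft_force: [-0.5, 1.1, 7.4]
width: 0.0462
grip_force: 23.9
```

```bash
python3 - <<'E'
from h import *
print(go((.565,.121,.14),.164),go((.525,.4125,.14),.164),go((.525,.4125,.053),.164))
E
```

```text
[ 0.03 -0.01  0.    0.03 -0.04 -1.9 ] [ 0.03 -0.01  0.    7.38  0.17 -1.89] [ 0.03 -0.01  0.    7.38  0.16  0.28]
```

{"api": "drive_tool", "payload": {"series": [0, 0, 0, 0, 0, -1.0, -1, 0, 0, 0, 0, 0, -1.9, -1, 0, 0, 0, 7.38, 0.17, -1.9, -1, 0, 0, 0, 7.38, 0.17, -1.9, -1, 0, 0, 0, 7.38, 0.17, -1.9, -1, 0, 0, 0, 7.38, 0.17, -1.9, -1, 0, 0, 0, 7.38, 0.17, -1.9, -1, 0, 0, 0, 7.38, 0.17, -1.9, -1, 0, 0, 0, 7.38, 0.17, -1.9, -1, 0, 0, 0, 7.38, 0.17, -1.9, -1]}}

```text
time: 3.18
ee_pos: [0.5192, 0.4218, 0.1378]
eef_rot: [0.643, 0.766, 0.001, -0.002]
ft_force: [-1.1, 1.1, -1.6]
width: 0.0454
grip_force: 21.8
```

{"api": "drive_tool", "payload": {"series": [0, 0, 0, 0, 0, 0, -1, 0, 0, 0, 0, 0, 0, -1]}}

```text
time: 3.35
ee_pos: [0.524, 0.4119, 0.138]
eef_rot: [0.647, 0.763, -0.001, 0.0]
ft_force: [0.6, 0.1, -2.6]
width: 0.0457
grip_force: 21.8
```

```bash
python3 - <<'E'
from h import *
print(go((.525,.4125,.055),.164), telemetry.read_state()["width"])
shot("side","s1",(150,90,350,240),3)
E
```

```text
[-0.01  0.01  0.01  0.01  0.03  2.08] 0.04573222899378555
```

View pics/s1.png

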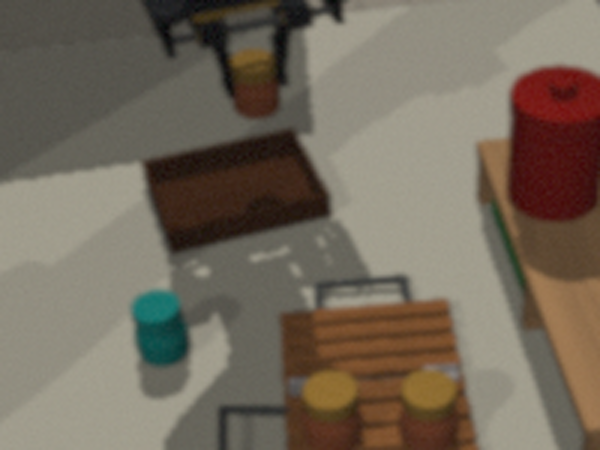

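{"api": "drive_tool", "payload": {"series": [0, 0, 0, 0, 0, 1.0, -1, 0, 0, 0, 0, 0.03, 1.7, -1, 0, 0, 0, 0, 0.03, 2.08, -1, 0, 0, 0, 0, 0.03, 2.08, -1, 0, 0, 0, 0, 0.03, 2.08, 0.38, 0, 0, 0, 0, 0.03, 2.08, 0.38, 0, 0, 0, 0, 0.03, 2.08, 0.38, 0, 0, 0, 0, 0.03, 1.0, 0.38, 0, 0, 0, 0, 0.03, 0, 0.5, 0, 0, 0, 0, 0.03, 0, 0.56]}}

```text
time: 4.23
ee_pos: [0.5293, 0.4147, 0.149]
eef_rot: [0.647, 0.762, 0.007, 0.001]
ft_force: [1.0, -0.1, 1.9]
width: 0.0645
grip_force: 0.0
```

```bash
python3 - <<'E'
from h import *
print(go((.534,.016,.14),.164),go((.534,.016,.063),.164))
E
```

```text
[ 0.14 -0.09 -0.01 -9.86 -1.51  0.13] [ 0.14 -0.09 -0.01 -9.87 -1.53  2.06]
```

{"api": "drive_tool", "payload": {"series": [0, 0, 0, -9.86, -1.5, 0.1, 0.56, 0, 0, 0, -9.86, -1.5, 0.1, 0.56, 0, 0, 0, -9.86, -1.5, 0.1, 0.56, 0, 0, 0, -9.86, -1.5, 0.1, 0.56, 0, 0, 0, -9.86, -1.5, 0.1, 0.56, 0, 0, 0, -9.86, -1.5, 0.1, 0.56, 0, 0, 0, -9.86, -1.5, 0.1, 0.56, 0, 0, 0, -9.86, -1.5, 0.1, 0.56, 0, 0, 0, -9.86, -1.5, 0.1, 0.56, 0, 0, 0, -9.86, -1.5, 0.1, 0.56]}}

```text
time: 5.07
ee_pos: [0.531, 0.0081, 0.1361]
eef_rot: [0.649, 0.761, 0.001, 0.001]
ft_force: [1.0, -0.8, 0.4]
width: 0.0682
grip_force: 0.0
```

{"api": "drive_tool", "payload": {"series": [0, 0, 0, 0, 0, 0, 0.56, 0, 0, 0, 0, 0, 0, 0.56, 0, 0, 0, 0, 0, 0, 0.56]}}

```text
time: 5.32
ee_pos: [0.5311, 0.0144, 0.1353]
eef_rot: [0.647, 0.763, 0.001, 0.0]
ft_force: [0.9, -0.0, -0.2]
width: 0.0683
grip_force: 0.0
```

```bash
python3 - <<'E'
from h import *
im=camera("top")
b,m=blobs(im,(15,140,60),(30,255,255),60)
for c,a,s in b: print(c,a,p2w("top",c,.072).round(3))
print(go((.534,.016,.063),.164))
E
```

```text
[313.6 220.5] 212 [[ 0.557 -0.109  0.072]]
[125.6 234.4] 209 [[0.522 0.409 0.072]]
[ 0.01 -0.01  0.02  0.01  0.08  1.8 ]
```

{"api": "drive_tool", "payload": {"series": [0, 0, 0, 0.02, 0.08, 0.9, 0.56, 0, 0, 0, 0.02, 0.08, 1.8, 0.56, 0, 0, 0, 0.02, 0.08, 1.8, 0.56, 0, 0, 0, 0.02, 0.08, 1.8, -1, 0, 0, 0, 0.02, 0.08, 1.8, -1, 0, 0, 0, 0.02, 0.08, 1.8, -1, 0, 0, 0, 0.02, 0.08, 1.8, -1, 0, 0, 0, 0.02, 0.08, 1.8, -1, 0, 0, 0, 0.02, 0.08, 1.8, -1]}}

```text
time: 6.12
ee_pos: [0.5349, 0.0151, 0.064]
eef_rot: [0.647, 0.763, 0.001, 0.001]
ft_force: [0.1, 0.4, 8.0]
width: 0.0459
grip_force: 23.9
```

```bash
python3 - <<'E'
from h import *
print(go((.442,.399,.14),.164))
E
```

```text
[ 0.03 -0.01  0.    9.85 -0.72 -1.9 ]
```

{"api": "drive_tool", "payload": {"series": [0, 0, 0, 0, 0, -1.0, -1, 0, 0, 0, 0, 0, -1.9, -1, 0, 0, 0, 9.85, -0.72, -1.9, -1, 0, 0, 0, 9.85, -0.72, -1.9, -1, 0, 0, 0, 9.85, -0.72, -1.9, -1, 0, 0, 0, 9.85, -0.72, -1.9, -1, 0, 0, 0, 9.85, -0.72, -1.9, -1, 0, 0, 0, 9.85, -0.72, -1.9, -1, 0, 0, 0, 9.85, -0.72, -1.9, -1, 0, 0, 0, 9.85, -0.72, -1.9, -1]}}

```text
time: 6.95
ee_pos: [0.4545, 0.3405, 0.1388]
eef_rot: [0.647, 0.763, 0.0, -0.0]
ft_force: [0.7, -0.6, -1.6]
width: 0.0457
grip_force: 21.8
```

```bash
python3 - <<'E'
from h import *
print(go((.442,.399,.14),.164))
E
```

```text
[ 0.   -0.   -0.    1.49 -0.07 -0.03]
```

{"api": "drive_tool", "payload": {"series": [0, 0, 0, 1.49, -0.07, 0, -1, 0, 0, 0, 1.49, -0.07, 0, -1, 0, 0, 0, 1.49, -0.07, 0, -1, 0, 0, 0, 1.49, -0.07, 0, -1]}}

```text
time: 7.28
ee_pos: [0.4421, 0.3979, 0.1383]
eef_rot: [0.646, 0.763, -0.0, 0.0]
ft_force: [0.9, -0.2, -1.3]
width: 0.0458
grip_force: 21.8
```

```bash
python3 - <<'E'
from h import *
print(go((.442,.399,.055),.164))
E
```

```text
[-0.01  0.01  0.03  0.03  0.    2.08]
```

Place it, then go above the far jar J1 (0.613, 0).

{"api": "drive_tool", "payload": {"series": [0, 0, 0, 0, 0, 1.0, -1, 0, 0, 0, 0, 0, 1.7, -1, 0, 0, 0, 0, 0, 2.08, -1, 0, 0, 0, 0, 0, 2.08, -1, 0, 0, 0, 0, 0, 2.08, 0.38, 0, 0, 0, 0, 0, 2.08, 0.38, 0, 0, 0, 0, 0, 2.08, 0.38, 0, 0, 0, 0, 0, 1.0, 0.38, 0, 0, 0, 0, 0, 0, 0.5, 0, 0, 0, 0, 0, 0, 0.56]}}

```text
time: 8.12
ee_pos: [0.4465, 0.3998, 0.1481]
eef_rot: [0.647, 0.762, 0.007, 0.0]
ft_force: [0.9, 1.1, 1.1]
width: 0.0651
grip_force: 0.0
```

```bash
python3 - <<'E'
from h import *
print(go((.613,.0,.14),.164))
E
```

```text
[ 1.200e-01 -9.000e-02 -1.000e-02 -1.054e+01  2.480e+00  1.400e-01]
```

{"api": "drive_tool", "payload": {"series": [0, 0, 0, -10.54, 2.58, -0.05, 0.56, 0, 0, 0, -10.54, 2.58, -0.05, 0.56, 0, 0, 0, -10.54, 2.58, -0.05, 0.56, 0, 0, 0, -10.54, 2.58, -0.05, 0.56, 0, 0, 0, -10.54, 2.58, -0.05, 0.56, 0, 0, 0, -10.54, 2.58, -0.05, 0.56, 0, 0, 0, -10.54, 2.58, -0.05, 0.56, 0, 0, 0, -10.54, 2.58, -0.05, 0.56, 0, 0, 0, -10.54, 2.58, -0.05, 0.56, 0, 0, 0, -10.54, 2.58, -0.05, 0.56]}}

```text
time: 8.95
ee_pos: [0.6079, 0.0119, 0.1422]
eef_rot: [0.647, 0.763, 0.001, 0.001]
ft_force: [0.1, 0.9, 0.8]
width: 0.0681
grip_force: 0.0
```

```bash
python3 - <<'E'
from h import *
print(go((.613,.0,.14),.164))
E
```

```text
[ 0.03 -0.    0.   -0.32  0.08  0.05]
```

{"api": "drive_tool", "payload": {"series": [0, 0, 0, -0.3, 0.08, 0, 0.56, 0, 0, 0, -0.3, 0.08, 0, 0.56, 0, 0, 0, -0.3, 0.08, 0, 0.56]}}

```text
time: 9.2
ee_pos: [0.6124, 0.0018, 0.1414]
eef_rot: [0.648, 0.762, 0.001, 0.0]
ft_force: [-0.1, 0.6, 0.0]
width: 0.0678
grip_force: 0.0
```

```bash
python3 - <<'E'
from h import *
im=camera("top")
b,m=blobs(im,(15,140,60),(30,255,255),60)
for c,a,s in b: print(c,a,p2w("top",c,.067).round(3))
print(go((.613,.0,.064),.164))
E
```

```text
[313.4 220.5] 206 [[ 0.557 -0.109  0.067]]
[125.6 234.4] 211 [[0.522 0.411 0.067]]
[131.5 263.8] 221 [[0.441 0.394 0.067]]
[ 0.01 -0.01  0.   -0.09  0.01  1.93]
```

{"api": "drive_tool", "payload": {"series": [0, 0, 0, -0.04, 0.02, 0.9, 0.56, 0, 0, 0, -0.04, 0.02, 1.92, 0.56, 0, 0, 0, -0.04, 0.02, 1.92, 0.56, 0, 0, 0, -0.04, 0.02, 1.92, -1, 0, 0, 0, -0.04, 0.02, 1.92, -1, 0, 0, 0, -0.04, 0.02, 1.92, -1, 0, 0, 0, -0.04, 0.02, 1.92, -1, 0, 0, 0, -0.04, 0.02, 1.92, -1, 0, 0, 0, -0.04, 0.02, 1.92, -1]}}

```text
time: 10.0
ee_pos: [0.6142, 0.0015, 0.0656]
eef_rot: [0.647, 0.763, 0.001, 0.001]
ft_force: [-0.7, 0.1, 8.7]
width: 0.0448
grip_force: 23.4
```

```bash
python3 - <<'E'
from h import *
print(go((.534,.353,.14),.164))
E
```

```text
[ 0.04 -0.    0.    9.   -0.54 -1.86]
```

{"api": "drive_tool", "payload": {"series": [0, 0, 0, 0, 0, -1.0, -1, 0, 0, 0, 0, 0, -1.86, -1, 0, 0, 0, 9.0, -0.54, -1.86, -1, 0, 0, 0, 9.0, -0.54, -1.86, -1, 0, 0, 0, 9.0, -0.54, -1.86, -1, 0, 0, 0, 9.0, -0.54, -1.86, -1, 0, 0, 0, 9.0, -0.54, -1.86, -1, 0, 0, 0, 9.0, -0.54, -1.86, -1, 0, 0, 0, 9.0, -0.54, -1.86, -1, 0, 0, 0, 9.0, -0.54, -1.86, -1]}}

```text
time: 10.83
ee_pos: [0.5381, 0.328, 0.1386]
eef_rot: [0.647, 0.763, 0.0, -0.0]
ft_force: [1.0, 0.1, -1.9]
width: 0.0446
grip_force: 23.1
```

{"api": "drive_tool", "payload": {"series": [0, 0, 0, 0.7, -0.04, 0, -1, 0, 0, 0, 0.7, -0.04, 0, -1, 0, 0, 0, 0.7, -0.04, 0, -1]}}

```text
time: 11.08
ee_pos: [0.5315, 0.3557, 0.1379]
eef_rot: [0.645, 0.764, -0.0, -0.0]
ft_force: [0.9, -0.4, -2.4]
width: 0.045
grip_force: 23.1
```

```bash
python3 - <<'E'
from h import *
print(go((.534,.353,.14),.164),go((.534,.353,.056),.164))
E
```

```text
[-0.01 -0.    0.04 -0.08  0.05 -0.05] [-0.01 -0.    0.04 -0.08  0.05  2.05]
```

{"api": "drive_tool", "payload": {"series": [0, 0, 0, -0.07, 0.05, 0, -1, 0, 0, 0, -0.07, 0.05, 1.0, -1, 0, 0, 0, -0.07, 0.05, 1.7, -1, 0, 0, 0, -0.07, 0.05, 2.06, -1, 0, 0, 0, -0.07, 0.05, 2.06, -1, 0, 0, 0, -0.07, 0.05, 2.06, 0.38, 0, 0, 0, -0.07, 0.05, 2.06, 0.38, 0, 0, 0, -0.07, 0.05, 2.06, 0.38, 0, 0, 0, -0.07, 0.05, 1.0, 0.38, 0, 0, 0, -0.07, 0.05, 0, 0.38]}}

```text
time: 11.92
ee_pos: [0.5342, 0.3491, 0.1371]
eef_rot: [0.647, 0.762, -0.003, -0.0]
ft_force: [0.4, 1.4, 0.7]
width: 0.0597
grip_force: 0.0
```

```bash
python3 - <<'E'
from h import *
print(go((.557,-.109,.14),.164),go((.557,-.109,.064),.164))
E
```

```text
[-5.000e-02  4.000e-02 -1.000e-02 -1.139e+01 -1.290e+00 -3.000e-02] [-5.000e-02  4.000e-02 -1.000e-02 -1.139e+01 -1.280e+00  1.870e+00]
```

{"api": "drive_tool", "payload": {"series": [0, 0, 0, -11.44, -1.28, 0, 0.56, 0, 0, 0, -11.44, -1.28, 0, 0.56, 0, 0, 0, -11.44, -1.28, 0, 0.56, 0, 0, 0, -11.44, -1.28, 0, 0.56, 0, 0, 0, -11.44, -1.28, 0, 0.56, 0, 0, 0, -11.44, -1.28, 0, 0.56, 0, 0, 0, -11.44, -1.28, 0, 0.56, 0, 0, 0, -11.44, -1.28, 0, 0.56, 0, 0, 0, -11.44, -1.28, 0, 0.56, 0, 0, 0, -11.44, -1.28, 0, 0.56]}}

```text
time: 12.75
ee_pos: [0.5566, -0.0678, 0.1386]
eef_rot: [0.647, 0.762, 0.0, 0.0]
ft_force: [1.0, 0.1, 0.8]
width: 0.0681
grip_force: 0.0
```

```bash
python3 - <<'E'
from h import *
print(go((.557,-.109,.14),.164))
E
```

```text
[ 0.01 -0.   -0.01 -1.02 -0.16 -0.03]
```

{"api": "drive_tool", "payload": {"series": [0, 0, 0, -0.98, -0.16, 0, 0.56, 0, 0, 0, -0.98, -0.16, 0, 0.56, 0, 0, 0, -0.98, -0.16, 0, 0.56, 0, 0, 0, -0.98, -0.16, 0, 0.56]}}

```text
time: 13.08
ee_pos: [0.557, -0.1048, 0.1381]
eef_rot: [0.647, 0.762, 0.0, -0.0]
ft_force: [0.3, 0.2, 0.5]
width: 0.0678
grip_force: 0.0
```

```bash
python3 - <<'E'
from h import *
im=camera("top")
b,m=blobs(im,(15,140,60),(30,255,255),60)
for c,a,s in b: print(c,a,p2w("top",c,.067).round(3))
print(go((.557,-.109,.064),.164))
E
```

```text
[138.1 231.8] 93 [[0.529 0.376 0.067]]
[124.6 234.5] 209 [[0.522 0.413 0.067]]
[131.5 263.8] 223 [[0.441 0.394 0.067]]
[ 0.   -0.01  0.01 -0.13 -0.02  1.85]
```

{"api": "drive_tool", "payload": {"series": [0, 0, 0, -0.1, 0, 0.9, 0.56, 0, 0, 0, -0.1, 0, 1.85, 0.56, 0, 0, 0, -0.1, 0, 1.85, 0.56, 0, 0, 0, -0.1, 0, 1.85, -1, 0, 0, 0, -0.1, 0, 1.85, -1, 0, 0, 0, -0.1, 0, 1.85, -1, 0, 0, 0, -0.1, 0, 1.85, -1, 0, 0, 0, -0.1, 0, 1.85, -1, 0, 0, 0, -0.1, 0, 1.85, -1]}}

```text
time: 13.88
ee_pos: [0.559, -0.1085, 0.0656]
eef_rot: [0.647, 0.763, 0.001, 0.001]
ft_force: [-0.5, 0.9, 8.4]
width: 0.0442
grip_force: 22.9
```

```bash
python3 - <<'E'
from h import *
im=shot("side","s2",(150,90,350,240),3)
print(go((.451,.3395,.14),.164))
E
```

```text
[ 0.03  0.    0.   11.49 -0.83 -1.86]
```

View pics/s2.png

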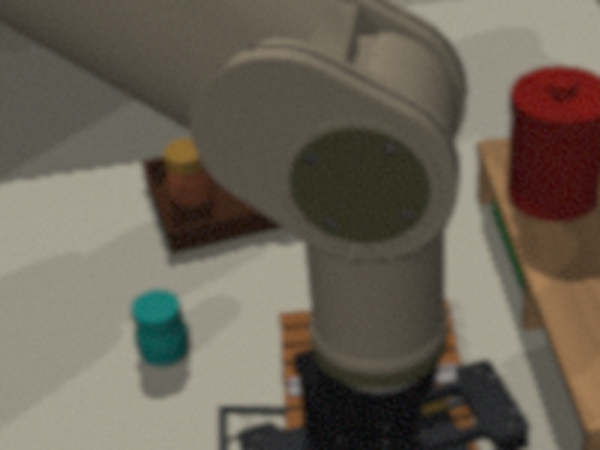

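The arm hides the tray in this view; one jar stands upright at about (185,175) in the crop. I'll carry the last jar over and check from above.

{"api": "drive_tool", "payload": {"series": [0, 0, 0, 0, 0, -1.0, -1, 0, 0, 0, 0, 0, -1.86, -1, 0, 0, 0, 11.49, -0.83, -1.86, -1, 0, 0, 0, 11.49, -0.83, -1.86, -1, 0, 0, 0, 11.49, -0.83, -1.86, -1, 0, 0, 0, 11.49, -0.83, -1.86, -1, 0, 0, 0, 11.49, -0.83, -1.86, -1, 0, 0, 0, 11.49, -0.83, -1.86, -1, 0, 0, 0, 11.49, -0.83, -1.86, -1, 0, 0, 0, 11.49, -0.83, -1.86, -1]}}

```text
time: 14.77
ee_pos: [0.4789, 0.2172, 0.1389]
eef_rot: [0.647, 0.763, 0.0, 0.0]
ft_force: [1.2, 0.6, -2.0]
width: 0.0448
grip_force: 2.5
```

```bash
python3 - <<'E'
from h import *
print(go((.451,.3395,.14),.164))
im=camera("top")
b,m=blobs(im,(15,140,60),(30,255,255),60)
for c,a,s in b: print(c,a,p2w("top",c,.067).round(3))
E
```

```text
[ 0.01 -0.   -0.    3.13 -0.19 -0.03]
[138.4 231.9] 102 [[0.529 0.375 0.067]]
[124.6 234.4] 212 [[0.522 0.413 0.067]]
[130.5 264.1] 191 [[0.441 0.397 0.067]]
```

{"api": "drive_tool", "payload": {"series": [0, 0, 0, 0.2, 0, 0, -1, 0, 0, 0, 0.2, 0, 0, -1, 0, 0, 0, 0.2, 0, 0, -1, 0, 0, 0, 0.2, 0, 0, -1], "grip_force": 30}}

```text
time: 15.15
ee_pos: [0.4792, 0.2215, 0.1385]
eef_rot: [0.648, 0.762, -0.0, 0.0]
ft_force: [0.8, -0.4, -1.5]
width: 0.0443
grip_force: 30.0
```

```bash
python3 - <<'E'
from h import *
print(go((.451,.3395,.14),.164))
im=camera("side"); cv2.imwrite("pics/s3.png",cv2.resize(im[60:300,120:440,::-1],None,fx=2.4,fy=2.4))
im=camera("top"); cv2.imwrite("pics/t3.png",cv2.resize(im[200:300,90:240,::-1],None,fx=4,fy=4))
E
```

```text
[ 0.    0.01 -0.03  3.03 -0.22 -0.04]
```

View pics/s3.png

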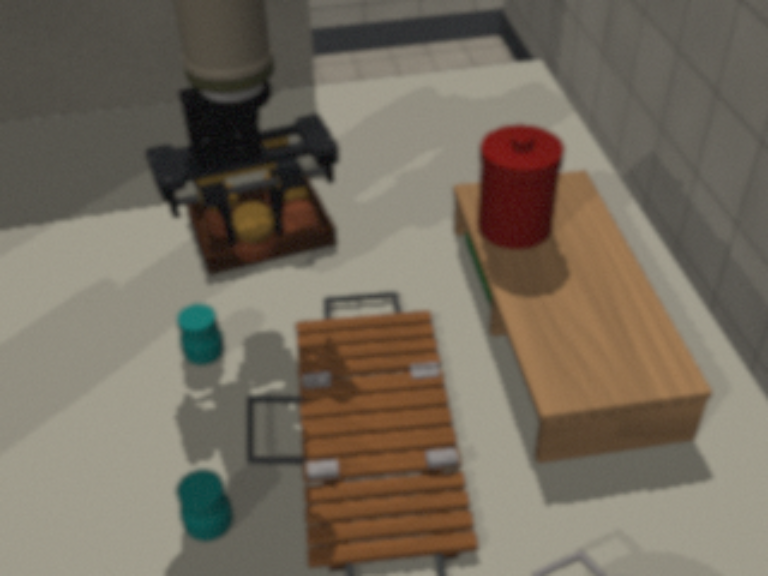

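The jar is still held upright at (250,222) in the crop after the grip slackened, and the trivet is clear. I'll go over the slot.

{"api": "drive_tool", "payload": {"series": [0, 0, 0, 2.95, -0.22, 0, -1, 0, 0, 0, 2.95, -0.22, 0, -1, 0, 0, 0, 2.95, -0.22, 0, -1, 0, 0, 0, 2.95, -0.22, 0, -1, 0, 0, 0, 2.95, -0.22, 0, -1, 0, 0, 0, 2.95, -0.22, 0, -1]}}

```text
time: 15.75
ee_pos: [0.4512, 0.3371, 0.1383]
eef_rot: [0.647, 0.762, -0.0, 0.0]
ft_force: [0.7, 0.3, -2.8]
width: 0.0443
grip_force: 30.1
```

```bash
python3 - <<'E'
from h import *
print(go((.451,.3395,.056),.164))
im=camera("top"); cv2.imwrite("pics/t3.png",cv2.resize(im[200:300,90:240,::-1],None,fx=4,fy=4))
E
```

```text
[-0.    0.01 -0.01  0.06  0.01  2.06]
```

View pics/t3.png

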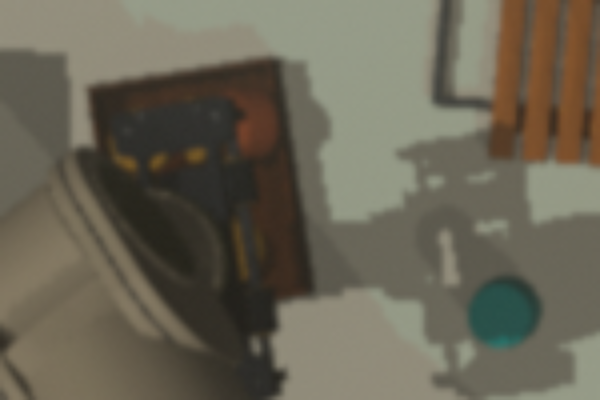

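```bash
python3 - <<'E'
from h import *
im=camera("side"); cv2.imwrite("pics/s4.png",cv2.resize(im[110:190,170:290,::-1],None,fx=6,fy=6,interpolation=cv2.INTER_CUBIC))
E
```

```text
(no output)
```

View pics/s4.png

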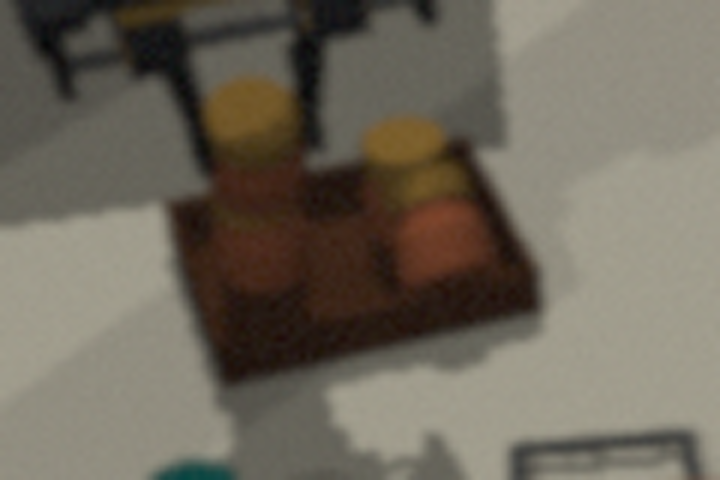

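The side crop shows the third jar toppled at the far right of the tray: its base disc faces us at (440,235) and its lid at (435,180) leans on jar 1. The held jar is upright. I'll set it down now, slightly further from the wall, and check the force before releasing.

{"api": "drive_tool", "payload": {"series": [0, 0, 0, 0.12, 0.01, 0, -1, 0, 0, 0, 0.12, 0.01, 1.0, -1, 0, 0, 0, 0.12, 0.01, 1.6, -1, 0, 0, 0, 0.12, 0.01, 1.9, -1, 0, 0, 0, 0.12, 0.01, 2.04, -1, 0, 0, 0, 0.12, 0.01, 2.04, -1, 0, 0, 0, 0.12, 0.01, 2.04, -1]}}

```text
time: 16.43
ee_pos: [0.4513, 0.3425, 0.058]
eef_rot: [0.647, 0.762, 0.0, 0.0]
ft_force: [-0.2, -4.2, 3.5]
width: 0.0443
grip_force: 31.4
```

{"api": "drive_tool", "payload": {"series": [0, 0, 0, 0, 0, 0.03, 0.05, 0, 0, 0, 0, 0, 0.03, 0.15, 0, 0, 0, 0, 0, 0.03, 0.38, 0, 0, 0, 0, 0, 0.03, 0.38, 0, 0, 0, 0, 0, 0.03, 0.38, 0, 0, 0, 0, 0, -0.4, 0.38, 0, 0, 0, 0, 0, -1.0, 0.38, 0, 0, 0, 0, 0, -2.5, 0.56, 0, 0, 0, 0, 0, -2.5, 0.56]}}

```text
time: 17.18
ee_pos: [0.4511, 0.3441, 0.161]
eef_rot: [0.647, 0.763, 0.002, 0.0]
ft_force: [0.3, 0.4, 0.7]
width: 0.0654
grip_force: 0.0
```

{"api": "drive_tool", "payload": {"series": [0, 0, 0, -5.0, 1.0, 0, 0.56, 0, 0, 0, -5.0, 1.0, 0, 0.56, 0, 0, 0, -5.0, 1.0, 0, 0.56, 0, 0, 0, -5.0, 1.0, 0, 0.56, 0, 0, 0, -5.0, 1.0, 0, 0.56, 0, 0, 0, -5.0, 1.0, 0, 0.56]}}

```text
time: 17.68
ee_pos: [0.5248, 0.1439, 0.1573]
eef_rot: [0.651, 0.759, -0.0, 0.001]
ft_force: [0.0, -0.8, -0.4]
width: 0.0679
grip_force: 0.0
```

```bash
python3 - <<'E'
from h import *
im=camera("side"); a=cv2.resize(im[110:190,170:290,::-1],(600,400),interpolation=cv2.INTER_CUBIC)
im=camera("top"); b=cv2.resize(im[205:290,100:185,::-1],(400,400),interpolation=cv2.INTER_CUBIC)
cv2.imwrite("pics/m5.png",cv2.resize(np.hstack([a,b]),(800,320)))
b,m=blobs(im,(15,140,60),(30,255,255),30)
for c,a,s in b: print(c,a,p2w("top",c,.062).round(3))
E
```

```text
[138.2 231.6] 104 [[0.53  0.377 0.062]]
[124.7 234.4] 214 [[0.522 0.415 0.062]]
[151.9 259.2] 76 [[0.453 0.339 0.062]]
[128.  264.7] 227 [[0.439 0.405 0.062]]
```

View pics/m5.png

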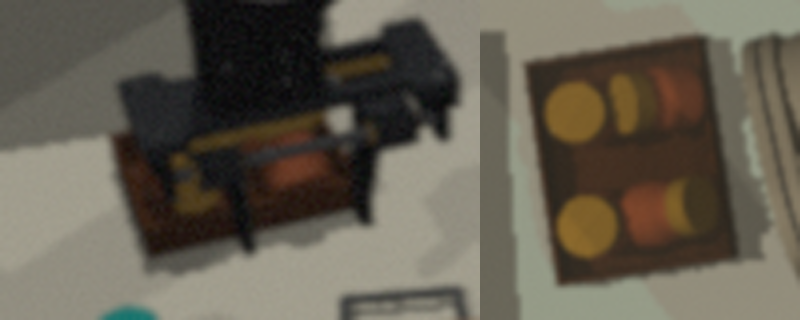

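Jars 3 and 4 have both toppled and are leaning: jar 3's lid rests on jar 1 at crop (632,103), jar 4's lid rests on the right wall at (690,205). I'll grip each lid lightly so the jar swings upright like a pendulum, starting with jar 4.

```bash
python3 - <<'E'
from h import *
print(p2w("top",[(155.9,259.5)],.048),p2w("top",[(140.4,232.4)],.055))
print(go((.451,.330,.15),.164),go((.451,.330,.054),.164))
E
```

```text
[[0.45184836 0.33087008 0.048     ]] [[0.52776592 0.37275672 0.055     ]]
[ 0.   -0.   -0.04  4.7  -1.05  0.17] [ 0.   -0.   -0.04  4.7  -1.05  2.57]
```

{"api": "drive_tool", "payload": {"series": [0, 0, 0, 4.7, -1.05, 0, 0.5, 0, 0, 0, 4.7, -1.05, 0, 0.5, 0, 0, 0, 4.7, -1.05, 0, 0.5, 0, 0, 0, 4.7, -1.05, 0, 0.5, 0, 0, 0, 4.7, -1.05, 0, 0.5, 0, 0, 0, 4.7, -1.05, 0.5, 0.5, 0, 0, 0, 4.7, -1.05, 1.2, 0.5, 0, 0, 0, 4.7, -1.05, 2.0, 0.5, 0, 0, 0, 4.7, -1.05, 2.57, 0.5, 0, 0, 0, 4.7, -1.05, 2.57, 0.5], "grip_force": 12}}

```text
time: 18.62
ee_pos: [0.4484, 0.3329, 0.0517]
eef_rot: [0.646, 0.764, -0.001, -0.001]
ft_force: [-0.0, -0.3, 0.9]
width: 0.0651
grip_force: 0.0
```

{"api": "drive_tool", "payload": {"series": [0, 0, 0, 0, 0, 0, -1, 0, 0, 0, 0, 0, 0, -1, 0, 0, 0, 0, 0, 0, -1, 0, 0, 0, 0, 0, 0, -1, 0, 0, 0, 0, 0, 0, -1]}}

```text
time: 19.03
ee_pos: [0.45, 0.3315, 0.0543]
eef_rot: [0.647, 0.763, 0.0, -0.0]
ft_force: [-0.5, 1.5, 1.4]
width: 0.0449
grip_force: 12.0
```

{"api": "drive_tool", "payload": {"series": [0, 0, 0, 0.1, 0, -0.4, -1, 0, 0, 0, 0.1, 0, -0.8, -1, 0, 0, 0, 0.1, 0, -1.2, -1, 0, 0, 0, 0.1, 0, -1.6, -1, 0, 0, 0, 0.1, 0, -2.0, -1, 0, 0, 0, 0.1, 0, -2.2, -1]}}

```text
time: 19.53
ee_pos: [0.4499, 0.3353, 0.1439]
eef_rot: [0.647, 0.763, 0.001, 0.0]
ft_force: [0.7, 0.1, -2.2]
width: 0.0445
grip_force: 12.0
```

{"api": "drive_tool", "payload": {"series": [0, 0, 0, 0, 0, 0, -1, 0, 0, 0, 0, 0, 0, -1, 0, 0, 0, 0, 0, 0, -1, 0, 0, 0, 0, 0, 0, -1, 0, 0, 0, 0, 0, 0, -1, 0, 0, 0, 0, 0, 0, -1], "grip_force": 6}}

```text
time: 20.03
ee_pos: [0.4493, 0.3347, 0.1414]
eef_rot: [0.647, 0.763, -0.0, -0.0]
ft_force: [-0.5, -0.8, -1.6]
width: 0.0445
grip_force: 6.0
```

```bash
python3 - <<'E'
from h import *
im=camera("side"); a=cv2.resize(im[100:190,170:290,::-1],(600,450),interpolation=cv2.INTER_CUBIC)
im=camera("top"); b=cv2.resize(im[205:290,100:185,::-1],(450,450),interpolation=cv2.INTER_CUBIC)
cv2.imwrite("pics/m6.png",cv2.resize(np.hstack([a,b]),(800,343)))
E
```

```text
(no output)
```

View pics/m6.png

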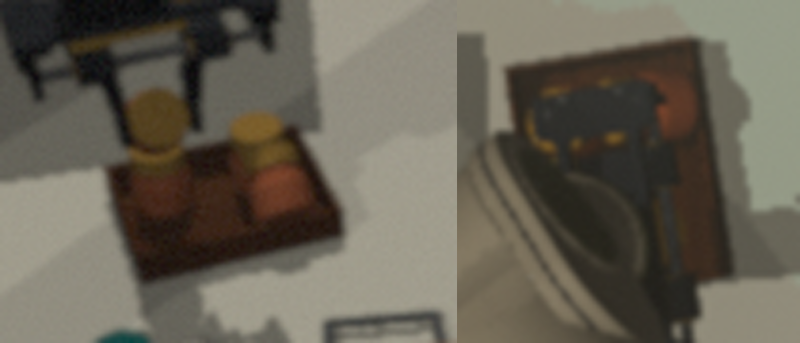

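The jar still hangs horizontally, lid facing us at (157,118). I'll take it low over the bare counter between tray and trivet, then relax the grip and jerk it upward there.

{"api": "drive_tool", "payload": {"series": [0, 0, 0, -1.0, 0.4, 0, -1, 0, 0, 0, -2.2, 0.4, 0, -1, 0, 0, 0, -2.2, 0.4, 0, -1, 0, 0, 0, -2.2, 0.4, 0.6, -1, 0, 0, 0, -2.2, 0.4, 1.2, -1, 0, 0, 0, -2.2, 0.4, 1.7, -1, 0, 0, 0, -2.2, 0.4, 1.7, -1], "grip_force": 12}}

```text
time: 20.72
ee_pos: [0.4774, 0.2494, 0.0703]
eef_rot: [0.647, 0.763, -0.003, -0.001]
ft_force: [-0.8, -0.7, -2.7]
width: 0.0447
grip_force: 12.0
```

{"api": "drive_tool", "payload": {"series": [0, 0, 0, 0, 0, -0.3, -1, 0, 0, 0, 0, 0, 0, -1, 0, 0, 0, 0, 0, -0.3, -1, 0, 0, 0, 0, 0, 0, -1, 0, 0, 0, 0, 0, -0.3, -1, 0, 0, 0, 0, 0, 0, -1, 0, 0, 0, 0, 0, 0, -1], "grip_force": 4}}

```text
time: 21.3
ee_pos: [0.4795, 0.2508, 0.074]
eef_rot: [0.647, 0.763, 0.0, -0.0]
ft_force: [-1.1, 0.0, -2.9]
width: 0.0448
grip_force: 4.0
```

```bash
python3 - <<'E'
from h import *
im=camera("side"); a=cv2.resize(im[100:190,170:290,::-1],(600,450),interpolation=cv2.INTER_CUBIC)
im=camera("top"); b=cv2.resize(im[205:290,110:195,::-1],(450,450),interpolation=cv2.INTER_CUBIC)
cv2.imwrite("pics/m7.png",cv2.resize(np.hstack([a,b]),(800,343)))
E
```

```text
(no output)
```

View pics/m7.png

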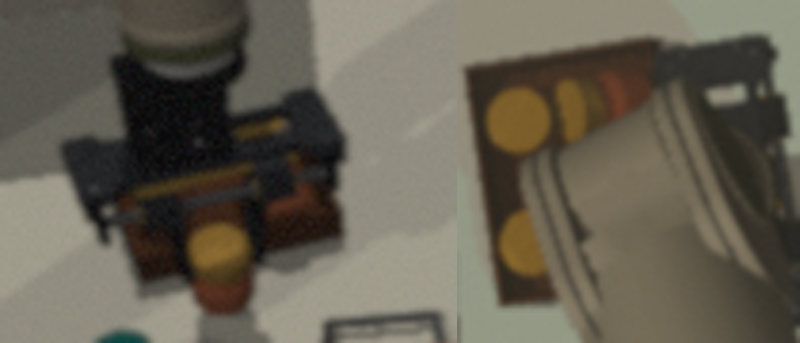

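Now the jar hangs upright, lid on top at (218,245) and body below. I'll square it on the bare counter, release, and regrip it firmly.

{"api": "drive_tool", "payload": {"series": [0, 0, 0, 0, 0, 0.2, -1, 0, 0, 0, 0, 0, 0.35, -1, 0, 0, 0, 0, 0, 0.48, -1, 0, 0, 0, 0, 0, 0.56, -1, 0, 0, 0, 0, 0, 0.56, -1], "grip_force": 5}}

```text
time: 21.82
ee_pos: [0.4799, 0.2525, 0.0517]
eef_rot: [0.646, 0.763, 0.001, -0.0]
ft_force: [-0.4, 2.5, 3.1]
width: 0.045
grip_force: 5.1
```

{"api": "drive_tool", "payload": {"series": [0, 0, 0, 0, 0, 0, 0.1, 0, 0, 0, 0, 0, 0, 0.4, 0, 0, 0, 0, 0, 0, 0.4, 0, 0, 0, 0, 0, 0, 0.4, 0, 0, 0, 0, 0, 0, 0.4, 0, 0, 0, 0, 0, -2.0, 0.5, 0, 0, 0, -2.5, 0, -2.5, 0.5, 0, 0, 0, -2.5, 0, -2.5, 0.5, 0, 0, 0, -2.5, 0, -2.5, 0.5, 0, 0, 0, -2.5, 0, -2.5, 0.5]}}

```text
time: 22.65
ee_pos: [0.4989, 0.146, 0.1552]
eef_rot: [0.65, 0.76, 0.002, 0.002]
ft_force: [0.5, -1.0, -0.2]
width: 0.0651
grip_force: 0.0
```

```bash
python3 - <<'E'
from h import *
im=camera("top"); cv2.imwrite("pics/t8.png",im[:,:,::-1])
b,m=blobs(im,(15,140,60),(30,255,255),30)
for c,a,s in b: print(c,a,s,p2w("top",c,.056).round(3),p2w("top",c,.062).round(3))
im=camera("side"); cv2.imwrite("pics/s8.png",im[:,:,::-1])
b,m=blobs(im,(15,140,60),(30,255,255),30)
for c,a,s in b: print(c,a,s,p2w("side",c,.05).round(3))
E
```

```text
[138.2 232. ] 109 [134 225   9  16] [[0.529 0.379 0.056]] [[0.529 0.377 0.062]]
[124.6 234.5] 211 [117 227  16  16] [[0.522 0.416 0.056]] [[0.522 0.415 0.062]]
[128.  264.8] 225 [120 257  17  17] [[0.438 0.407 0.056]] [[0.438 0.405 0.062]]
[239.8 141.3] 45 [235 139  11   6] [[0.529 0.384 0.05 ]]
[227.8 167.4] 170 [221 161  15  15] [[0.479 0.262 0.05 ]]
```

```bash
python3 - <<'E'
from h import *
for f in("side0","side8"):
    im=cv2.imread(f"pics/{f.replace('side8','s8')}.png")[:,:,::-1]
    for c,a,s in blobs(im,(15,140,60),(30,255,255),30)[0]: print(f,c,a,s)
im=cv2.imread("pics/s8.png")
# body: terracotta below lid
hsv=cv2.cvtColor(im,cv2.COLOR_BGR2HSV); print(hsv[150:200:3,228].tolist())
P=np.array([[.4799,.2525,.056],[.4799,.2525,0.0]]); print(w2p("side",P))
E
```

```text
side0 [265.3 191.5] 195 [258 185  16  14]
side0 [260.1 221.1] 277 [251 212  19  19]
side0 [292.2 221.2] 266 [283 213  20  17]
side0 [278.6 259.6] 351 [269 250  21  21]
side8 [239.8 141.3] 45 [235 139  11   6]
side8 [227.8 167.4] 170 [221 161  15  15]
[[15, 10, 49], [8, 145, 58], [12, 166, 57], [10, 146, 56], [19, 162, 123], [19, 164, 137], [19, 163, 139], [19, 163, 111], [19, 173, 75], [10, 163, 86], [9, 152, 87], [8, 163, 78], [16, 52, 93], [27, 24, 94], [23, 26, 89], [22, 34, 114], [24, 31, 162]]
[[228.03973349 167.75395284]
 [230.31300668 182.56073376]]
```

```bash
python3 - <<'E'
from h import *
print(go((.480,.2525,.15),.164),go((.480,.2525,.053),.164))
E
```

```text
[ 0.02 -0.01 -0.03  2.57 -0.    0.06] [ 0.02 -0.01 -0.03  2.56 -0.01  2.48]
```

{"api": "drive_tool", "payload": {"series": [0, 0, 0, 1.3, 0, 0, 0.5, 0, 0, 0, 2.55, 0, 0, 0.5, 0, 0, 0, 2.55, 0, 0, 0.5, 0, 0, 0, 2.55, 0, 0, 0.5, 0, 0, 0, 2.55, 0, 0.9, 0.5, 0, 0, 0, 2.55, 0, 1.8, 0.5, 0, 0, 0, 2.55, 0, 2.48, 0.5, 0, 0, 0, 2.55, 0, 2.48, 0.5, 0, 0, 0, 2.55, 0, 2.48, -1, 0, 0, 0, 2.55, 0, 2.48, -1], "grip_force": 30}}

```text
time: 23.58
ee_pos: [0.4799, 0.2533, 0.0536]
eef_rot: [0.647, 0.763, 0.001, 0.0]
ft_force: [0.1, 0.3, 0.6]
width: 0.0579
grip_force: 0.0
```

{"api": "drive_tool", "payload": {"series": [0, 0, 0, 0, 0, 0, -1, 0, 0, 0, 0, 0, 0, -1, 0, 0, 0, 0, 0, 0, -1, 0, 0, 0, 0, 0, 0, -1]}}

```text
time: 23.92
ee_pos: [0.4802, 0.2533, 0.054]
eef_rot: [0.647, 0.763, 0.001, 0.0]
ft_force: [-1.6, -0.4, 7.6]
width: 0.0444
grip_force: 30.0
```

```bash
python3 - <<'E'
from h import *
print(go((.480,.2525,.14),.164),go((.4505,.346,.14),.164))
E
```

```text
[ 0.03 -0.02 -0.   -0.02 -0.   -2.15] [ 0.03 -0.02 -0.    2.41 -0.35 -2.15]
```

{"api": "drive_tool", "payload": {"series": [0, 0, 0, 0, 0, -0.7, -1, 0, 0, 0, 0, 0, -1.4, -1, 0, 0, 0, 0, 0, -2.0, -1, 0, 0, 0, 0.6, -0.1, -2.15, -1, 0, 0, 0, 1.2, -0.2, -2.15, -1, 0, 0, 0, 1.8, -0.35, -2.15, -1, 0, 0, 0, 2.2, -0.35, -2.15, -1, 0, 0, 0, 2.37, -0.35, -2.15, -1, 0, 0, 0, 2.37, -0.35, -2.15, -1, 0, 0, 0, 2.37, -0.35, -2.15, -1]}}

```text
time: 24.75
ee_pos: [0.4507, 0.3428, 0.1382]
eef_rot: [0.647, 0.762, -0.0, 0.0]
ft_force: [0.7, -0.0, -2.3]
width: 0.0442
grip_force: 30.0
```

```bash
python3 - <<'E'
from h import *
print(go((.4505,.3445,.058),.164))
im=camera("side"); cv2.imwrite("pics/s9.png",im[:,:,::-1])
for c,a,s in blobs(im,(15,140,60),(30,255,255),30)[0]: print(c,a,s)
p=telemetry.read_state()["ee_pos"]; print(w2p("side",[p+[0,0,.006],p-[0,0,.05]]))
E
```

```text
[-0.    0.01 -0.01  0.04  0.    2.01]
[210.3 128.2] 139 [203 123  15  12]
[238.4 136.9] 174 [231 130  17  14]
[[211.11427309 125.53820508]
 [213.98634492 141.86764397]]
```

{"api": "drive_tool", "payload": {"series": [0, 0, 0, 0.04, 0, 0.7, -1, 0, 0, 0, 0.04, 0, 1.3, -1, 0, 0, 0, 0.04, 0, 1.7, -1, 0, 0, 0, 0.04, 0, 1.9, -1, 0, 0, 0, 0.04, 0, 1.96, -1, 0, 0, 0, 0.04, 0, 1.96, -1]}}

```text
time: 25.3
ee_pos: [0.4504, 0.3442, 0.0602]
eef_rot: [0.647, 0.762, -0.0, 0.0]
ft_force: [-0.2, -0.4, -2.5]
width: 0.044
grip_force: 30.0
```

{"api": "drive_tool", "payload": {"series": [0, 0, 0, 0, 0, 0.04, -1, 0, 0, 0, 0, 0, 0.08, -1, 0, 0, 0, 0, 0, 0.08, -1]}}

```text
time: 25.55
ee_pos: [0.451, 0.3451, 0.0594]
eef_rot: [0.647, 0.762, 0.001, 0.0]
ft_force: [-7.6, -7.4, 20.5]
width: 0.0442
grip_force: 30.0
```

{"api": "drive_tool", "payload": {"series": [0, 0, 0, 0, 0, -0.05, -1, 0, 0, 0, 0, 0, -0.05, -1, 0, 0, 0, 0, 0, -0.05, 0.1, 0, 0, 0, 0, 0, -0.05, 0.38, 0, 0, 0, 0, 0, -0.05, 0.38, 0, 0, 0, 0, 0, -0.05, 0.38, 0, 0, 0, 0, 0, -0.4, 0.38, 0, 0, 0, 0, 0, -1.0, 0.38, 0, 0, 0, 0, 0, -2.3, 0.5, 0, 0, 0, 0, 0, -2.3, 0.5]}}

```text
time: 26.38
ee_pos: [0.4517, 0.3469, 0.1542]
eef_rot: [0.647, 0.763, 0.003, 0.0]
ft_force: [0.9, 0.6, 1.5]
width: 0.0639
grip_force: 0.0
```

```bash
python3 - <<'E'
from h import *
im=camera("side"); cv2.imwrite("pics/s10.png",im[:,:,::-1])
for c,a,s in blobs(im,(15,140,60),(30,255,255),30)[0]: print(c,a,s)
print(w2p("side",[[.4505,.3445,.062]]))
print(go((.529,.370,.15),.164),go((.529,.370,.06),.164))
E
```

```text
[238.3 137. ] 171 [231 130  17  15]
[212.9 145.6] 258 [205 136  18  20]
[[215.06611509 148.72565871]]
[ 0.08 -0.05 -0.    0.25  1.99  0.13] [ 0.08 -0.05 -0.    0.24  1.98  2.38]
```

{"api": "drive_tool", "payload": {"series": [0, 0, 0, 0.1, 1.0, 0, 0.5, 0, 0, 0, 0.2, 2.02, 0, 0.5, 0, 0, 0, 0.2, 2.02, 0, 0.5, 0, 0, 0, 0.2, 2.02, 0.8, 0.5, 0, 0, 0, 0.2, 2.02, 1.6, 0.5, 0, 0, 0, 0.2, 2.02, 2.2, 0.5, 0, 0, 0, 0.2, 2.02, 2.46, 0.5, 0, 0, 0, 0.2, 2.02, 2.46, 0.5, 0, 0, 0, 0.2, 2.02, 2.46, -1, 0, 0, 0, 0.2, 2.02, 2.46, -1], "grip_force": 12}}

```text
time: 27.27
ee_pos: [0.5292, 0.3673, 0.0524]
eef_rot: [0.647, 0.763, 0.001, 0.0]
ft_force: [0.1, 0.4, -0.6]
width: 0.0582
grip_force: 0.0
```

{"api": "drive_tool", "payload": {"series": [0, 0, 0, 0, 0, 0, -1, 0, 0, 0, 0, 0, 0, -1, 0, 0, 0, 0, 0, 0, -1, 0, 0, 0, 0, 0, 0, -1]}}

```text
time: 27.6
ee_pos: [0.5293, 0.3672, 0.052]
eef_rot: [0.647, 0.763, 0.002, 0.0]
ft_force: [1.0, -0.0, 6.8]
width: 0.0479
grip_force: 11.7
```

{"api": "drive_tool", "payload": {"series": [0, 0, 0, 0, 0, 0, 0.4, 0, 0, 0, 0, 0, 0, 0.4, 0, 0, 0, 0.2, 0, 0, 0.4, 0, 0, 0, 0.2, 0, 0, 0.4, 0, 0, 0, 0.2, 0, 0, -1, 0, 0, 0, 0.2, 0, 0, -1, 0, 0, 0, 0.2, 0, 0, -1, 0, 0, 0, 0.2, 0, 0, -1, 0, 0, 0, 0.2, 0, 0, -1]}}

```text
time: 28.35
ee_pos: [0.5269, 0.3743, 0.0504]
eef_rot: [0.647, 0.763, -0.0, -0.0]
ft_force: [-0.4, -0.1, 0.1]
width: 0.0437
grip_force: 11.5
```

{"api": "drive_tool", "payload": {"series": [0, 0, 0, 0, 0, -0.5, -1, 0, 0, 0, 0, 0, -1.1, -1, 0, 0, 0, 0, 0, -1.7, -1, 0, 0, 0, 0, 0, -2.25, -1, 0, 0, 0, -0.7, -0.4, -2.25, -1, 0, 0, 0, -1.4, -0.8, -2.25, -1, 0, 0, 0, -2.1, -1.2, -2.25, -1, 0, 0, 0, -2.8, -1.65, -2.25, -1, 0, 0, 0, -2.8, -1.65, -2.25, -1, 0, 0, 0, -2.8, -1.65, -1.6, -1]}}

```text
time: 29.18
ee_pos: [0.4823, 0.2525, 0.1185]
eef_rot: [0.648, 0.762, 0.004, 0.001]
ft_force: [0.5, 1.8, -2.2]
width: 0.0437
grip_force: 12.1
```

{"api": "drive_tool", "payload": {"series": [0, 0, 0, 0, 0, 0.4, -1, 0, 0, 0, 0, 0, 0.8, -1, 0, 0, 0, 0, 0, 0.8, -1]}}

```text
time: 29.43
ee_pos: [0.4782, 0.2521, 0.0794]
eef_rot: [0.647, 0.763, -0.002, -0.001]
ft_force: [-0.5, -0.6, -2.1]
width: 0.0435
grip_force: 12.1
```

{"api": "drive_tool", "payload": {"series": [0, 0, 0, 0, 0, -0.3, -1, 0, 0, 0, 0, 0, 0, -1, 0, 0, 0, 0, 0, -0.3, -1, 0, 0, 0, 0, 0, 0, -1, 0, 0, 0, 0, 0, -0.3, -1, 0, 0, 0, 0, 0, 0, -1, 0, 0, 0, 0, 0, 0, -1], "grip_force": 4}}

```text
time: 30.02
ee_pos: [0.4798, 0.2532, 0.0822]
eef_rot: [0.647, 0.763, -0.0, -0.0]
ft_force: [-2.0, -0.2, -2.2]
width: 0.0444
grip_force: 4.3
```

```bash
python3 - <<'E'
from h import *
im=camera("side"); cv2.imwrite("pics/s11.png",im[:,:,::-1])
for c,a,s in blobs(im,(15,140,60),(30,255,255),20)[0]: print(c,a,s)
p=telemetry.read_state()["ee_pos"]; print(p,w2p("side",[p+[0,0,.004],p-[0,0,.05]]))
hsv=cv2.cvtColor(im,cv2.COLOR_RGB2HSV); print([ (y,hsv[y,228].tolist()) for y in range(140,196,3)])
E
```

```text
[218.4 145.9] 28 [216 144   6   5]
[226.3 158.6] 89 [220 155  14   9]
[0.47965742 0.25305139 0.08228144] [[226.63578404 159.18705916]
 [228.92020431 174.0466491 ]]
[(140, [15, 90, 34]), (143, [19, 158, 55]), (146, [8, 70, 44]), (149, [10, 72, 53]), (152, [11, 166, 60]), (155, [17, 151, 76]), (158, [19, 162, 85]), (161, [17, 168, 79]), (164, [10, 166, 95]), (167, [9, 170, 96]), (170, [9, 167, 98]), (173, [9, 161, 98]), (176, [9, 100, 79]), (179, [24, 31, 158]), (182, [25, 30, 161]), (185, [24, 30, 159]), (188, [25, 31, 157]), (191, [25, 28, 109]), (194, [19, 31, 90])]
```

{"api": "drive_tool", "payload": {"series": [0, 0, 0, 0, 0, -0.5, -1, 0, 0, 0, 0, 0, 0, -1, 0, 0, 0, 0, 0, -0.5, -1, 0, 0, 0, 0, 0, 0, -1, 0, 0, 0, 0, 0, -0.5, -1, 0, 0, 0, 0, 0, 0, -1, 0, 0, 0, 0, 0, 0, -1], "grip_force": 3.3}}

```text
time: 30.65
ee_pos: [0.4791, 0.2528, 0.0809]
eef_rot: [0.647, 0.763, -0.001, -0.0]
ft_force: [-0.7, -0.8, -2.7]
width: 0.0446
grip_force: 3.3
```

```bash
python3 - <<'E'
from h import *
im=camera("side"); cv2.imwrite("pics/s12.png",cv2.resize(im[100:190,170:290,::-1],None,fx=6,fy=6))
for c,a,s in blobs(im,(15,140,60),(30,255,255),20)[0]: print(c,a,s)
p=telemetry.read_state()["ee_pos"]; print(p,w2p("side",[p+[0,0,.004],p-[0,0,.05]]))
hsv=cv2.cvtColor(im,cv2.COLOR_RGB2HSV); print([ (y,hsv[y,228].tolist()) for y in range(149,190,3)])
E
```

```text
[218.5 146.1] 35 [215 144   8   5]
[226.7 162.9] 184 [219 156  16  14]
[0.47904189 0.25265289 0.08148814] [[226.46490204 159.52799122]
 [228.75475508 174.37314882]]
[(149, [6, 26, 50]), (152, [10, 150, 63]), (155, [10, 142, 61]), (158, [18, 165, 111]), (161, [19, 161, 108]), (164, [19, 160, 121]), (167, [19, 159, 82]), (170, [14, 157, 83]), (173, [9, 165, 94]), (176, [9, 159, 88]), (179, [7, 150, 85]), (182, [16, 55, 125]), (185, [25, 34, 127]), (188, [24, 26, 99])]
```

Now upright (lid blob 16x14 px, as for the standing jar). Set it on the counter and regrip.

{"api": "drive_tool", "payload": {"series": [0, 0, 0, 0, 0, 0.25, -1, 0, 0, 0, 0, 0, 0.45, -1, 0, 0, 0, 0, 0, 0.6, -1, 0, 0, 0, 0, 0, 0.7, -1, 0, 0, 0, 0, 0, 0.7, -1], "grip_force": 5}}

```text
time: 31.12
ee_pos: [0.4798, 0.2528, 0.0535]
eef_rot: [0.647, 0.763, -0.001, -0.0]
ft_force: [0.8, -0.1, -2.0]
width: 0.0446
grip_force: 5.1
```

{"api": "drive_tool", "payload": {"series": [0, 0, 0, 0, 0, 0.05, -1, 0, 0, 0, 0, 0, 0.1, -1, 0, 0, 0, 0, 0, 0.15, -1, 0, 0, 0, 0, 0, 0.15, -1]}}

```text
time: 31.45
ee_pos: [0.4806, 0.2529, 0.0493]
eef_rot: [0.647, 0.762, 0.0, 0.0]
ft_force: [-3.0, -4.4, 8.1]
width: 0.0452
grip_force: 6.3
```

Contact. Release, regrip firmly at the proper height and carry to the far-right slot.

{"api": "drive_tool", "payload": {"series": [0, 0, 0, 0, 0, -0.05, 0.1, 0, 0, 0, 0, 0, -0.05, 0.4, 0, 0, 0, 0, 0, -0.05, 0.4, 0, 0, 0, 0, 0, -0.05, 0.4, 0, 0, 0, 0, 0, -0.1, 0.4, 0, 0, 0, 0, 0, -0.1, -1, 0, 0, 0, 0, 0, -0.1, -1, 0, 0, 0, 0, 0, -0.1, -1, 0, 0, 0, 0, 0, -0.1, -1, 0, 0, 0, 0, 0, -0.1, -1], "grip_force": 30}}

```text
time: 32.28
ee_pos: [0.4802, 0.2533, 0.0524]
eef_rot: [0.647, 0.763, 0.0, 0.0]
ft_force: [0.7, 0.3, -0.3]
width: 0.0434
grip_force: 29.8
```

```bash
python3 - <<'E'
from h import *
print(go((.533,.356,.14),.164))
im=camera("side")
for c,a,s in blobs(im,(15,140,60),(30,255,255),20)[0]: print(c,a,s)
E
```

```text
[ 0.   -0.    0.    2.32  1.72 -2.19]
[236.  132.2] 42 [231 130  11   5]
[228.4 171.7] 187 [221 165  15  15]
```

```bash
python3 - <<'E'
from h import *
shot("side","s13",(180,110,280,200),7)
E
```

```text
(no output)
```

View pics/s13.png

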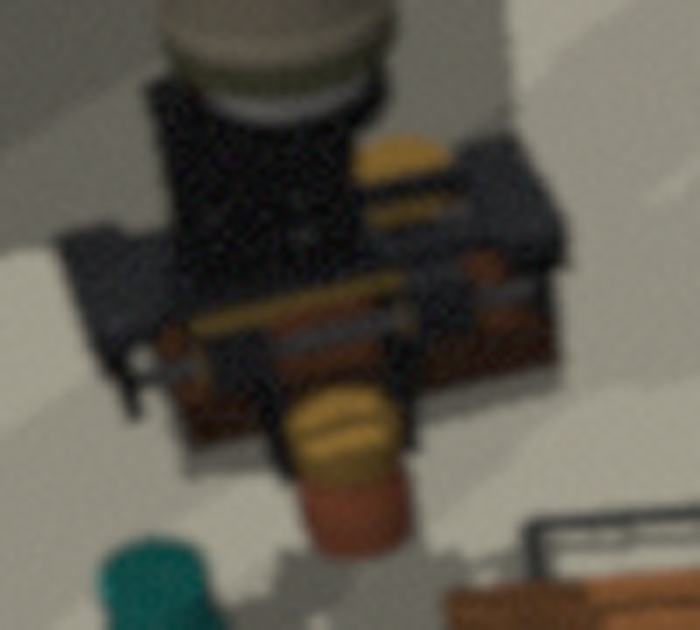

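The jar stands upright on the counter, but is gripped about 8 mm off-centre (lid at side pixel (229,171) against the expected row 168). I'll reopen, recentre and regrip.

{"api": "drive_tool", "payload": {"series": [0, 0, 0, 0, 0, 0, 0.4, 0, 0, 0, 0, 0, 0, 0.4, 0, 0, 0, -0.19, 0, 0, 0.4, 0, 0, 0, -0.19, 0, 0, 0.4, 0, 0, 0, -0.19, 0, 0, -1, 0, 0, 0, -0.19, 0, 0, -1, 0, 0, 0, -0.19, 0, 0, -1, 0, 0, 0, -0.19, 0, 0, -1, 0, 0, 0, -0.19, 0, 0, -1]}}

```text
time: 33.13
ee_pos: [0.4813, 0.2459, 0.0524]
eef_rot: [0.647, 0.763, 0.0, -0.0]
ft_force: [1.3, 0.0, 0.0]
width: 0.044
grip_force: 29.9
```

```bash
python3 - <<'E'
from h import *
print(go((.533,.356,.14),.164))
im=camera("side")
for c,a,s in blobs(im,(15,140,60),(30,255,255),20)[0]: print(c,a,s)
E
```

```text
[ 0.   -0.    0.    2.51  1.72 -2.19]
[236.2 132.9] 60 [232 130  11   7]
[228.7 171.6] 188 [221 165  16  14]
```

{"api": "drive_tool", "payload": {"series": [0, 0, 0, 0, 0, -0.7, -1, 0, 0, 0, 0, 0, -1.4, -1, 0, 0, 0, 0, 0, -2.0, -1, 0, 0, 0, 0.6, 0.4, -2.19, -1, 0, 0, 0, 1.3, 0.9, -2.19, -1, 0, 0, 0, 1.9, 1.3, -2.19, -1, 0, 0, 0, 2.3, 1.6, -2.19, -1, 0, 0, 0, 2.53, 1.72, -2.19, -1, 0, 0, 0, 2.53, 1.72, -2.19, -1, 0, 0, 0, 2.53, 1.72, -2.19, -1]}}

```text
time: 34.02
ee_pos: [0.5323, 0.3561, 0.1393]
eef_rot: [0.647, 0.763, -0.001, 0.0]
ft_force: [-0.4, -0.4, -2.6]
width: 0.0442
grip_force: 30.0
```

{"api": "drive_tool", "payload": {"series": [0, 0, 0, 0, 0, 0.7, -1, 0, 0, 0, 0, 0, 1.3, -1, 0, 0, 0, 0, 0, 1.7, -1, 0, 0, 0, 0, 0, 1.9, -1, 0, 0, 0, 0, 0, 2.0, -1, 0, 0, 0, 0, 0, 2.0, -1]}}

```text
time: 34.52
ee_pos: [0.5315, 0.3637, 0.0639]
eef_rot: [0.645, 0.764, 0.005, -0.003]
ft_force: [-8.1, 17.0, 16.5]
width: 0.0445
grip_force: 33.8
```

{"api": "drive_tool", "payload": {"series": [0, 0, 0, 0, 0, -0.4, -1, 0, 0, 0, 0, 0, -0.8, -1, 0, 0, 0, 0, 0, -1.0, -1, 0, 0, 0, 0, 0, -1.0, -1, 0, 0, 0, 0, 0, -1.0, -1]}}

```text
time: 34.93
ee_pos: [0.5328, 0.3559, 0.1001]
eef_rot: [0.647, 0.762, 0.0, 0.0]
ft_force: [-0.9, -0.4, -2.5]
width: 0.0446
grip_force: 30.8
```

```bash
python3 - <<'E'
from h import *
im=camera("side"); cv2.imwrite("pics/s14.png",cv2.resize(im[90:180,180:300,::-1],None,fx=6,fy=6,interpolation=cv2.INTER_CUBIC))
p=telemetry.read_state()["ee_pos"]; print(p,w2p("side",[p+[0,0,.004],p-[0,0,.052]]))
E
```

```text
[0.53236866 0.35588832 0.09934279] [[240.34159863 131.49943645]
 [242.11597689 146.95683823]]
```

View pics/s14.png

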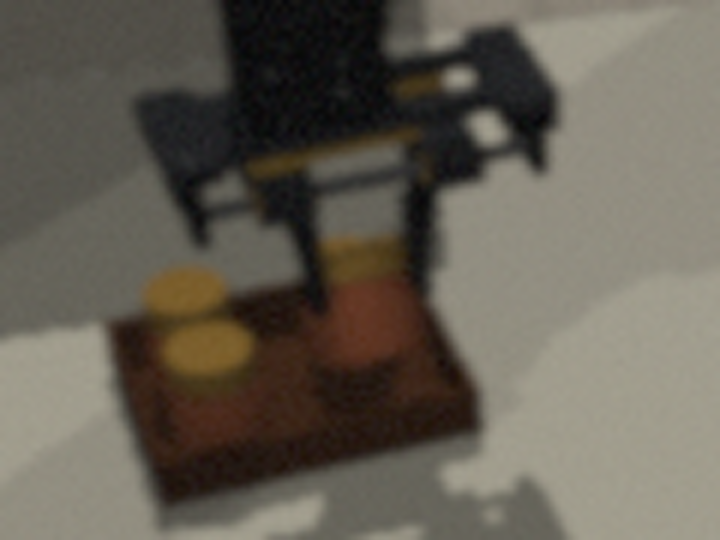

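The crop shows the held jar tilted about 27°, base towards us at (370,330); jars 2 and 4 stand upright at (185,290) and (208,345). I'll hang it plumb again with a weak grip here, then lower it a little further from the wall.

{"api": "drive_tool", "payload": {"series": [0, 0, 0, 0.08, 0.05, -0.5, -1, 0, 0, 0, 0.12, 0.05, -0.5, -1, 0, 0, 0, 0.12, 0.05, -0.5, -1], "grip_force": 8}}

```text
time: 35.23
ee_pos: [0.5339, 0.3623, 0.1197]
eef_rot: [0.647, 0.763, 0.0, -0.0]
ft_force: [0.5, -0.6, -1.6]
width: 0.045
grip_force: 7.3
```

{"api": "drive_tool", "payload": {"series": [0, 0, 0, 0, 0, -0.5, -1, 0, 0, 0, 0, 0, 0, -1, 0, 0, 0, 0, 0, -0.5, -1, 0, 0, 0, 0, 0, 0, -1, 0, 0, 0, 0, 0, -0.5, -1, 0, 0, 0, 0, 0, 0, -1, 0, 0, 0, 0, 0, 0, -1, 0, 0, 0, 0, 0, 0, -1], "grip_force": 3.3}}

```text
time: 35.9
ee_pos: [0.5327, 0.361, 0.1178]
eef_rot: [0.647, 0.763, -0.002, -0.0]
ft_force: [0.1, 0.1, -2.2]
width: 0.0448
grip_force: 3.3
```

```bash
python3 - <<'E'
from h import *
im=camera("side"); cv2.imwrite("pics/s15.png",im[:,:,::-1])
for c,a,s in blobs(im,(15,140,60),(30,255,255),20)[0]: print(c,a,s)
p=telemetry.read_state()["ee_pos"]; print(p,w2p("side",[p+[0,0,.004],p-[0,0,.052]]))
hsv=cv2.cvtColor(im,cv2.COLOR_RGB2HSV); print([ (y,hsv[y,241].tolist()) for y in range(116,160,3)])
E
```

```text
[239.5 130.1] 128 [233 125  14  11]
[212.7 145.4] 256 [205 136  18  20]
[0.53313918 0.36131316 0.11874812] [[239.73984627 124.86667416]
 [241.54947859 140.67818389]]
[(116, [27, 28, 101]), (119, [25, 30, 101]), (122, [25, 29, 104]), (125, [19, 148, 119]), (128, [19, 163, 130]), (131, [18, 158, 105]), (134, [19, 159, 80]), (137, [9, 163, 83]), (140, [9, 153, 90]), (143, [9, 159, 82]), (146, [11, 157, 78]), (149, [11, 156, 67]), (152, [14, 140, 40]), (155, [13, 182, 35]), (158, [12, 119, 43])]
```

{"api": "drive_tool", "payload": {"series": [0, 0, 0, 0, 0, 0.4, -1, 0, 0, 0, 0, 0, 0.75, -1, 0, 0, 0, 0, 0, 1.0, -1, 0, 0, 0, 0, 0, 1.15, -1, 0, 0, 0, 0, 0, 1.15, -1, 0, 0, 0, 0, 0, 1.15, -1], "grip_force": 6}}

```text
time: 36.45
ee_pos: [0.534, 0.3619, 0.0742]
eef_rot: [0.647, 0.763, -0.0, 0.0]
ft_force: [-1.0, -0.4, -2.3]
width: 0.0445
grip_force: 6.0
```

{"api": "drive_tool", "payload": {"series": [0, 0, 0, 0, 0, 0.05, -1, 0, 0, 0, 0, 0, 0.1, -1, 0, 0, 0, 0, 0, 0.1, -1]}}

```text
time: 36.7
ee_pos: [0.5341, 0.3618, 0.0702]
eef_rot: [0.647, 0.763, 0.0, 0.0]
ft_force: [0.7, -0.1, -1.0]
width: 0.0445
grip_force: 6.0
```

{"api": "drive_tool", "payload": {"series": [0, 0, 0, 0, 0, 0.05, -1, 0, 0, 0, 0, 0, 0.1, -1, 0, 0, 0, 0, 0, 0.1, -1]}}

```text
time: 36.95
ee_pos: [0.5344, 0.3618, 0.0669]
eef_rot: [0.647, 0.763, 0.001, 0.0]
ft_force: [-1.6, -1.9, 3.7]
width: 0.0449
grip_force: 6.0
```

{"api": "drive_tool", "payload": {"series": [0, 0, 0, 0, 0, 0.05, -1, 0, 0, 0, 0, 0, 0.1, -1, 0, 0, 0, 0, 0, 0.1, -1]}}

```text
time: 37.2
ee_pos: [0.5342, 0.3624, 0.063]
eef_rot: [0.647, 0.763, 0.001, -0.0]
ft_force: [-0.3, -1.1, 4.3]
width: 0.0447
grip_force: 6.0
```

{"api": "drive_tool", "payload": {"series": [0, 0, 0, 0, 0, 0.05, -1, 0, 0, 0, 0, 0, 0.1, -1, 0, 0, 0, 0, 0, 0.1, -1, 0, 0, 0, 0, 0, 0.1, 0.05, 0, 0, 0, 0, 0, 0.1, 0.2, 0, 0, 0, 0, 0, 0.1, 0.38, 0, 0, 0, 0, 0, 0.1, 0.38, 0, 0, 0, 0, 0, -0.3, 0.38, 0, 0, 0, 0, 0, -1.0, 0.38, 0, 0, 0, 0, 0, -2.2, 0.4]}}

```text
time: 38.03
ee_pos: [0.5321, 0.3607, 0.1411]
eef_rot: [0.647, 0.763, -0.003, -0.001]
ft_force: [0.7, 0.1, -0.2]
width: 0.0603
grip_force: 0.0
```

{"api": "drive_tool", "payload": {"series": [0, 0, 0, -5.0, 0.5, -1.0, 0.5, 0, 0, 0, -10.0, 0.5, -1.0, 0.5, 0, 0, 0, -10.0, 0.5, -1.0, 0.5, 0, 0, 0, -10.0, 0.5, -1.0, 0.5, 0, 0, 0, -10.0, 0.5, -1.0, 0.5, 0, 0, 0, -10.0, 0.5, -1.0, 0.5, 0, 0, 0, -10.0, 0.5, -1.0, 0.5, 0, 0, 0, -10.0, 0.5, -1.0, 0.5, 0, 0, 0, -10.0, 0.5, -1.0, 0.5, 0, 0, 0, -10.0, 0.5, -1.0, 0.5]}}

```text
time: 38.87
ee_pos: [0.6191, -0.0346, 0.1843]
eef_rot: [0.648, 0.761, -0.0, 0.001]
ft_force: [-0.3, -0.4, -0.6]
width: 0.0653
grip_force: 0.0
```

```bash
python3 - <<'E'
from h import *
for n in("top","side"):
    im=camera(n); cv2.imwrite(f"pics/{n}16.png",im[:,:,::-1])
    for c,a,s in blobs(im,(15,140,60),(30,255,255),20)[0]: print(n,c,a,s,p2w(n,c,.062 if n=="top" else .058).round(3))
E
```

```text
top [142.6 231.1] 211 [135 223  16  17] [[0.531 0.365 0.062]]
top [124.6 234.5] 209 [117 227  16  16] [[0.522 0.415 0.062]]
top [147.2 261.5] 212 [139 254  17  16] [[0.447 0.352 0.062]]
top [128.1 264.6] 233 [120 256  17  18] [[0.439 0.405 0.062]]
side [239.6 139.8] 258 [231 130  19  20] [[0.529 0.38  0.058]]
side [212.9 145.5] 272 [205 135  18  21] [[0.445 0.368 0.058]]
```

All four lids are now full round blobs of 16x17 px in the tray, so the jars are standing. Next is the trivet pose, from minAreaRect on the slats and from the loop pixels.

```bash
cat >> h.py <<'E'
def model(x,y,t,a=0):
    """points (trivet frame, z) of open loops -> world"""
    L=[]
    for s in np.linspace(-38,38,15): L+= [(s,71+136,8),(s,-71-136,8),(-80-52,s,22)]
    for s in np.linspace(5,34,5): L+=[(e,k*(71+96+s-2),8) for e in(-42,42) for k in(1,-1)]+[(-80-s*1.4,e,20) for e in(-42,42)]
    L=np.array(L)/1000.; c,sn=np.cos(t),np.sin(t)
    return np.c_[x+c*L[:,0]-sn*L[:,1],y+sn*L[:,0]+c*L[:,1],L[:,2]]
def fit(im,n="top",x0=(.572,.003,-.075),sel=slice(None)):
    from scipy.optimize import minimize
    g=cv2.GaussianBlur(cv2.cvtColor(im,cv2.COLOR_RGB2GRAY),(0,0),1).astype(np.float32)
    bg=cv2.medianBlur(g.astype(np.uint8),21).astype(np.float32); d=np.clip(bg-g,0,60); 
    def cost(p,dd):
        uv=w2p(n,model(*p)[sel]).astype(np.float32); return -cv2.remap(dd,uv[None,:,0],uv[None,:,1],cv2.INTER_LINEAR).mean()
    p=np.array(x0)
    for s in(4,2,0.7):
        dd=cv2.GaussianBlur(d,(0,0),s); p=minimize(cost,p,args=(dd,),method="Nelder-Mead",options=dict(initial_simplex=p+np.r_[np.zeros((1,3)),np.diag([.015,.015,.05])])).x
    return p.round(4),round(cost(p,d),1)
E
python3 - <<'E'
from h import *
for f in("top0","top16"): print(f,fit(cv2.imread(f"pics/{f}.png")[:,:,::-1]))
print(fit(cv2.imread("pics/side0.png")[:,:,::-1],"side"))
im=cv2.imread("pics/side16.png")[:,:,::-1]
print(w2p("side",[(.531,.365-.0225,.046),(.447,.352-.0225,.046),(.531,.365,.0),(.447,.352,0)]))
print(fit(im,"side"))
E
```

```text
top0 (array([ 0.5725,  0.0044, -0.0905]), np.float32(-47.5))
top16 (array([ 0.5723,  0.0068, -0.0926]), np.float32(-31.1))
(array([ 0.5743,  0.0052, -0.0903]), np.float32(-39.5))
[[242.24975356 149.90354262]
 [215.03401529 156.13027406]
 [242.74071865 157.58152476]
 [216.62407276 163.68408241]]
(array([ 0.5744,  0.0068, -0.0903]), np.float32(-32.8))
```

```bash
cat >> h.py <<'E'
T=(.5735,.005,-.091)
def tw(p,T=T):
    c,s=np.cos(T[2]),np.sin(T[2]); return np.array([T[0]+c*p[0]-s*p[1],T[1]+s*p[0]+c*p[1],p[2]])
E
python3 - <<'E'
from h import *
print(tw((0,.207,.1)),go(tw((0,.207,.1)),np.pi/2-.091), telemetry.read_state()["joint_positions"].round(2))
for R0,z0,zb,n in((.1363,.0175,.008,"A"),(.1372,.026,.008,"B")):
    f0=np.arcsin((zb-z0)/R0)
    ph=np.linspace(f0,np.radians(165),17)
    print(n,[(round((R0*np.cos(p)-R0*np.cos(f0))/.04,2),round(-(R0*np.sin(p)-R0*np.sin(f0))/.04,2)) for p in ph])
E
```

```text
[0.59231101 0.21114351 0.1       ] [-1.000e-02  4.000e-02 -1.518e+01  6.230e+00  2.900e-01  2.090e+00] [-0.35  0.37  0.43  1.58 -0.16  1.23  0.26]
A [(np.float64(0.0), np.float64(-0.0)), (np.float64(-0.01), np.float64(-0.63)), (np.float64(-0.14), np.float64(-1.24)), (np.float64(-0.38), np.float64(-1.82)), (np.float64(-0.72), np.float64(-2.35)), (np.float64(-1.16), np.float64(-2.8)), (np.float64(-1.66), np.float64(-3.17)), (np.float64(-2.23), np.float64(-3.44)), (np.float64(-2.84), np.float64(-3.6)), (np.float64(-3.46), np.float64(-3.64)), (np.float64(-4.09), np.float64(-3.58)), (np.float64(-4.69), np.float64(-3.39)), (np.float64(-5.24), np.float64(-3.1)), (np.float64(-5.74), np.float64(-2.72)), (np.float64(-6.15), np.float64(-2.25)), (np.float64(-6.47), np.float64(-1.71)), (np.float64(-6.69), np.float64(-1.12))]
B [(np.float64(0.0), np.float64(-0.0)), (np.float64(0.02), np.float64(-0.64)), (np.float64(-0.07), np.float64(-1.28)), (np.float64(-0.29), np.float64(-1.89)), (np.float64(-0.61), np.float64(-2.45)), (np.float64(-1.03), np.float64(-2.93)), (np.float64(-1.54), np.float64(-3.33)), (np.float64(-2.11), np.float64(-3.63)), (np.float64(-2.73), np.float64(-3.81)), (np.float64(-3.37), np.float64(-3.88)), (np.float64(-4.01), np.float64(-3.82)), (np.float64(-4.63), np.float64(-3.65)), (np.float64(-5.21), np.float64(-3.36)), (np.float64(-5.72), np.float64(-2.97)), (np.float64(-6.16), np.float64(-2.49)), (np.float64(-6.49), np.float64(-1.94)), (np.float64(-6.71), np.float64(-1.34))]
```

{"api": "drive_tool", "payload": {"series": [0, 0, -15.18, 6.23, 0.29, 1.0, -0.45, 0, 0, -15.18, 6.23, 0.29, 1.0, -0.45, 0, 0, -15.18, 6.23, 0.29, 1.0, -0.45, 0, 0, -15.18, 6.23, 0.29, 1.0, -0.45, 0, 0, -15.18, 6.23, 0.29, 1.0, -0.45, 0, 0, -15.18, 6.23, 0.29, 1.0, -0.45, 0, 0, -15.18, 6.23, 0.29, 1.0, -0.45, 0, 0, -15.18, 6.23, 0.29, 1.0, -0.45, 0, 0, -15.18, 6.23, 0.29, 1.0, -0.45, 0, 0, -15.18, 6.23, 0.29, 1.0, -0.45]}}

```text
time: 39.8
ee_pos: [0.5891, 0.2194, 0.1434]
eef_rot: [0.074, 0.997, 0.0, -0.0]
ft_force: [-0.1, -0.4, -0.2]
width: 0.0243
grip_force: 0.0
```

```bash
python3 - <<'E'
from h import *
print(go(tw((0,.207,.1)),np.pi/2-.091), telemetry.read_state()["joint_positions"].round(2))
E
```

```text
[ 0.   -0.   -0.67 -0.11 -0.19  1.09] [-0.51  0.41  0.1   1.58 -0.05  1.16  1.03]
```

{"api": "drive_tool", "payload": {"series": [0, 0, -0.67, -0.11, -0.2, 1.0, -0.45, 0, 0, -0.67, -0.11, -0.2, 1.0, -0.45, 0, 0, -0.67, -0.11, -0.2, 1.0, -0.45, 0, 0, -0.67, -0.11, -0.2, 1.0, -0.45]}}

```text
time: 40.13
ee_pos: [0.5928, 0.2105, 0.1048]
eef_rot: [0.05, 0.999, 0.0, 0.0]
ft_force: [-0.3, -0.6, 1.0]
width: 0.0238
grip_force: 0.0
```

```bash
python3 - <<'E'
from h import *
im=camera("top"); print(fit(im),fit(camera("side"),"side"))
print(go(tw((0,.207,.0235)),np.pi/2-.091))
E
```

```text
(array([ 0.5727,  0.006 , -0.0915]), np.float32(-29.6)) (array([ 0.5745,  0.007 , -0.0893]), np.float32(-40.7))
[ 0.02  0.02 -0.09  0.03  0.    2.05]
```

{"api": "drive_tool", "payload": {"series": [0, 0, -0.09, 0.02, 0.03, 0.8, -0.45, 0, 0, -0.09, 0.02, 0.03, 1.6, -0.45, 0, 0, -0.09, 0.02, 0.03, 1.9, -0.45, 0, 0, -0.09, 0.02, 0.03, 2.04, -0.45, 0, 0, -0.09, 0.02, 0.03, 2.04, -0.45, 0, 0, -0.09, 0.02, 0.03, 2.04, -1, 0, 0, -0.09, 0.02, 0.03, 2.04, -1, 0, 0, -0.09, 0.02, 0.03, 2.04, -1, 0, 0, -0.09, 0.02, 0.03, 2.04, -1, 0, 0, -0.09, 0.02, 0.03, 2.04, -1], "grip_force": 15}}

```text
time: 41.07
ee_pos: [0.5928, 0.2124, 0.0233]
eef_rot: [0.045, 0.999, 0.001, 0.001]
ft_force: [-1.1, 4.2, 5.7]
width: 0.0071
grip_force: 15.0
```

The bar is held (width 7 mm). Now swing leaf A over along the arc.

{"api": "drive_tool", "payload": {"series": [0, 0, 0, 0, -0.01, -0.63, -1, 0, 0, 0, 0, -0.14, -1.24, -1, 0, 0, 0, 0, -0.38, -1.82, -1, 0, 0, 0, 0, -0.72, -2.35, -1, 0, 0, 0, 0, -1.16, -2.8, -1, 0, 0, 0, 0, -1.66, -3.17, -1, 0, 0, 0, 0, -2.23, -3.44, -1, 0, 0, 0, 0, -2.84, -3.6, -1, 0, 0, 0, 0, -2.84, -3.6, -1]}}

```text
time: 41.82
ee_pos: [0.5824, 0.0927, 0.1692]
eef_rot: [0.048, 0.999, -0.0, 0.001]
ft_force: [-5.9, 1.5, 17.0]
width: 0.0075
grip_force: 15.0
```

{"api": "drive_tool", "payload": {"series": [0, 0, 0, 0, -0.62, -0.09, -1, 0, 0, 0, 0, -1.25, -0.03, -1, 0, 0, 0, 0, -1.85, 0.16, -1, 0, 0, 0, 0, -2.4, 0.45, -1, 0, 0, 0, 0, -2.9, 0.83, -1, 0, 0, 0, 0, -3.31, 1.3, -1, 0, 0, 0, 0, -3.31, 1.3, -1]}}

```text
time: 42.4
ee_pos: [0.5677, -0.0391, 0.111]
eef_rot: [0.048, 0.999, -0.001, -0.002]
ft_force: [-1.5, -5.5, 3.0]
width: 0.0075
grip_force: 15.0
```

{"api": "drive_tool", "payload": {"series": [0, 0, 0, 0, -0.32, 0.54, -1, 0, 0, 0, 0, -0.52, 1.1, -1, 0, 0, 0, 0, -0.55, 1.4, -1, 0, 0, 0, 0, -0.55, 1.4, -1, 0, 0, 0, 0, -0.55, 1.4, -0.5, 0, 0, 0, 0, -0.55, 1.4, -0.5, 0, 0, 0, 0, -0.55, 1.4, -0.5, 0, 0, 0, 0, -0.55, 0.4, -0.5, 0, 0, 0, 0, -0.55, -1.0, -0.5, 0, 0, 0, 0, -0.55, -1.0, -0.5]}}

```text
time: 43.23
ee_pos: [0.5703, -0.0554, 0.1606]
eef_rot: [0.045, 0.999, 0.0, 0.004]
ft_force: [0.7, -0.8, 0.3]
width: 0.0219
grip_force: 0.0
```

```bash
python3 - <<'E'
from h import *
selB=[i for i,p in enumerate(model(0,0,0)) if p[1]<-.1 or p[0]<-.09]
for n in("top","side"):
    im=camera(n); cv2.imwrite(f"pics/{n}17.png",im[:,:,::-1]); print(n,fit(im,n,sel=selB))
s=telemetry.read_state();print(s["ee_pos"],s["ft_force"])
E
```

```text
top (array([ 0.5713,  0.0049, -0.1106]), np.float32(-31.9))
side (array([ 0.5721,  0.0064, -0.0978]), np.float32(-45.4))
[ 0.5703505  -0.0552314   0.15897881] [-0.73345648 -0.32614961 -0.46891372]
```

```bash
sed -i 's/^T=.*/T=(.572,.006,-.098)/' h.py; python3 - <<'E'
from h import *
print(go(tw((0,-.207,.1)),np.pi/2-.098))
E
```

```text
[ 0.02  0.09  0.1   0.15 -3.65  1.47]
```

{"api": "drive_tool", "payload": {"series": [0, 0, 0.1, 0.15, -1.2, 0, -0.45, 0, 0, 0.1, 0.15, -2.4, 0, -0.45, 0, 0, 0.1, 0.15, -3.65, 0, -0.45, 0, 0, 0.1, 0.15, -3.65, 0.7, -0.45, 0, 0, 0.1, 0.15, -3.65, 1.45, -0.45, 0, 0, 0.1, 0.15, -3.65, 1.45, -0.45, 0, 0, 0.1, 0.15, -3.65, 1.45, -0.45]}}

```text
time: 43.92
ee_pos: [0.5479, -0.1994, 0.0951]
eef_rot: [0.049, 0.999, 0.001, -0.002]
ft_force: [0.3, 0.7, 0.0]
width: 0.0235
grip_force: 0.0
```

```bash
python3 - <<'E'
from h import *
m0=model(0,0,0)
sB=[i for i,p in enumerate(m0) if p[1]<-.1 or p[0]<-.09]
ims={}
for n in("top","side"):
    ims[n]=camera(n); cv2.imwrite(f"pics/{n}18.png",ims[n][:,:,::-1]); print(n,fit(ims[n],n,sel=sB))
print(go(tw((0,-.207,.0235)),np.pi/2-.098))
im=cv2.imread("pics/side18.png")[160:310,200:340]; t=cv2.imread("pics/top18.png")[170:290,190:360]
cv2.imwrite("pics/v18.png",np.hstack([cv2.resize(im,(420,450)),cv2.resize(t,(380,450))]))
E
```

```text
top (array([ 0.5704,  0.0149, -0.007 ]), np.float32(-28.4))
side (array([ 0.5729,  0.004 , -0.0898]), np.float32(-36.9))
[ 0.01  0.02  0.01 -0.05 -0.01  1.85]
```

View pics/v18.png

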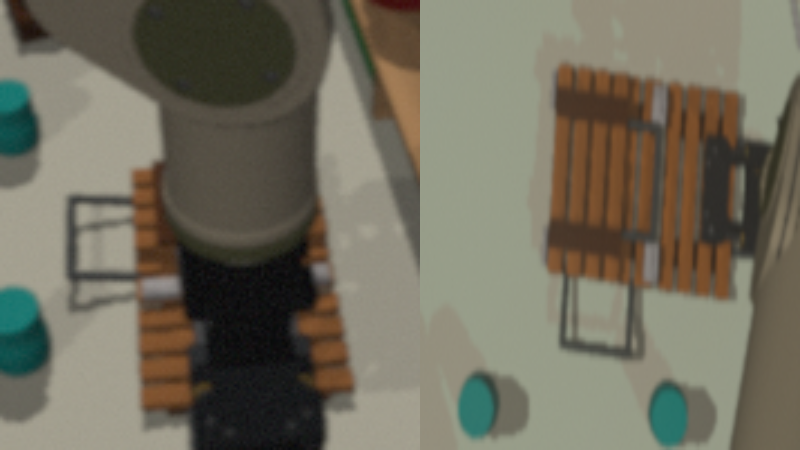

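The view shows leaf A folded on the centre leaf, its loop at crop (645,180), with B still open. Now grip B's bar.

{"api": "drive_tool", "payload": {"series": [0, 0, 0, -0.05, -0.02, 0.7, -0.45, 0, 0, 0, -0.05, -0.02, 1.4, -0.45, 0, 0, 0, -0.05, -0.02, 1.7, -0.45, 0, 0, 0, -0.05, -0.02, 1.81, -0.45, 0, 0, 0, -0.05, -0.02, 1.81, -0.45, 0, 0, 0, -0.05, -0.02, 1.81, -1, 0, 0, 0, -0.05, -0.02, 1.81, -1, 0, 0, 0, -0.05, -0.02, 1.81, -1, 0, 0, 0, -0.05, -0.02, 1.81, -1, 0, 0, 0, -0.05, -0.02, 1.81, -1]}}

```text
time: 44.85
ee_pos: [0.5517, -0.201, 0.025]
eef_rot: [0.049, 0.999, 0.001, 0.001]
ft_force: [-1.0, 4.1, 6.7]
width: 0.0073
grip_force: 15.0
```

{"api": "drive_tool", "payload": {"series": [0, 0, 0, 0, -0.02, -0.64, -1, 0, 0, 0, 0, 0.07, -1.28, -1, 0, 0, 0, 0, 0.29, -1.89, -1, 0, 0, 0, 0, 0.61, -2.46, -1, 0, 0, 0, 0, 1.03, -2.96, -1, 0, 0, 0, 0, 1.54, -3.36, -1, 0, 0, 0, 0, 2.11, -3.66, -1, 0, 0, 0, 0, 2.73, -3.84, -1, 0, 0, 0, 0, 2.73, -3.84, -1]}}

```text
time: 45.6
ee_pos: [0.563, -0.0882, 0.1805]
eef_rot: [0.047, 0.999, 0.001, 0.002]
ft_force: [-5.7, -1.2, 16.1]
width: 0.007
grip_force: 15.0
```

{"api": "drive_tool", "payload": {"series": [0, 0, 0, 0, 0.64, -0.07, -1, 0, 0, 0, 0, 1.28, -0.01, -1, 0, 0, 0, 0, 1.9, 0.16, -1, 0, 0, 0, 0, 2.48, 0.45, -1, 0, 0, 0, 0, 2.99, 0.84, -1, 0, 0, 0, 0, 3.43, 1.32, -1, 0, 0, 0, 0, 3.43, 1.32, -1]}}

```text
time: 46.18
ee_pos: [0.5739, 0.0479, 0.1216]
eef_rot: [0.047, 0.999, 0.001, -0.001]
ft_force: [0.4, 5.9, 2.3]
width: 0.0072
grip_force: 15.0
```

Continue down to about 165°, release, and rise.

{"api": "drive_tool", "payload": {"series": [0, 0, 0, 0, 0.33, 0.55, -1, 0, 0, 0, 0, 0.54, 1.13, -1, 0, 0, 0, 0, 0.57, 1.35, -1, 0, 0, 0, 0, 0.57, 1.35, -1, 0, 0, 0, 0, 0.57, 1.35, -0.5, 0, 0, 0, 0, 0.57, 1.35, -0.5, 0, 0, 0, 0, 0.57, 1.35, -0.5, 0, 0, 0, 0, 0.57, 0.4, -0.5, 0, 0, 0, 0, 0.57, -1.0, -0.5, 0, 0, 0, 0, 0.57, -1.5, -0.5]}}

```text
time: 47.02
ee_pos: [0.5775, 0.065, 0.1878]
eef_rot: [0.05, 0.999, 0.0, 0.001]
ft_force: [1.6, -0.3, 0.2]
width: 0.0213
grip_force: 0.0
```

```bash
python3 - <<'E'
from h import *
sC=[i for i,p in enumerate(model(0,0,0)) if p[0]<-.09]
for n in("top","side"):
    im=camera(n); cv2.imwrite(f"pics/{n}19.png",im[:,:,::-1]); print(n,fit(im,n,x0=T,sel=sC))
    hsv=cv2.cvtColor(im,cv2.COLOR_RGB2HSV)
    # is the counter bare where leaf B / A lay open?
    for k in(-1,1): print(k,[hsv[int(v),int(u)].tolist() for u,v in w2p(n,[tw((a,k*.14,.01)) for a in(-.06,-.03,.03,.06)])])
print(go(tw((-.132,0,.12)),-.1),telemetry.read_state()["joint_positions"].round(2))
E
```

```text
top (array([ 0.5673, -0.0244,  0.044 ]), np.float32(-15.5))
-1 [[38, 32, 152], [26, 39, 105], [24, 38, 108], [38, 32, 153]]
1 [[20, 60, 127], [21, 55, 97], [21, 58, 83], [21, 62, 107]]
side (array([ 0.5691,  0.0013, -0.0842]), np.float32(-55.3))
-1 [[23, 32, 158], [23, 32, 128], [28, 29, 104], [24, 32, 157]]
1 [[24, 31, 157], [21, 32, 159], [24, 32, 158], [26, 32, 159]]
[ 0.13  0.07 17.99  3.38 -1.52  1.76] [-0.33  0.27  0.17  1.66 -0.05  1.21  1.32]
```

```bash
python3 - <<'E'
from h import *
print(go((.45,-.11,.19),-.09))
E
```

```text
[ 1.300e-01  7.000e-02  1.788e+01  2.810e+00 -4.690e+00  1.000e-02]
```

{"api": "drive_tool", "payload": {"series": [0, 0, 17.9, 2.8, -4.7, 0, -0.45, 0, 0, 17.9, 2.8, -4.7, 0, -0.45, 0, 0, 17.9, 2.8, -4.7, 0, -0.45, 0, 0, 17.9, 2.8, -4.7, 0, -0.45, 0, 0, 17.9, 2.8, -4.7, 0, -0.45, 0, 0, 17.9, 2.8, -4.7, 0, -0.45, 0, 0, 17.9, 2.8, -4.7, 0, -0.45, 0, 0, 17.9, 2.8, -4.7, 0, -0.45, 0, 0, 17.9, 2.8, -4.7, 0, -0.45, 0, 0, 17.9, 2.8, -4.7, 0, -0.45]}}

```text
time: 47.95
ee_pos: [0.4471, -0.1107, 0.1852]
eef_rot: [0.628, 0.779, 0.0, 0.0]
ft_force: [0.5, -0.9, -0.2]
width: 0.024
grip_force: 0.0
```

{"api": "drive_tool", "payload": {"series": [0, 0, 4.0, 0, 0, 0, -0.45, 0, 0, 4.0, 0, 0, 0, -0.45, 0, 0, 4.0, 0, 0, 0, -0.45, 0, 0, 4.0, 0, 0, 0, -0.45]}}

```text
time: 48.28
ee_pos: [0.4471, -0.1106, 0.185]
eef_rot: [0.753, 0.658, 0.0, 0.0]
ft_force: [0.4, -0.5, -0.5]
width: 0.0238
grip_force: 0.0
```

```bash
python3 - <<'E'
from h import *
sC=[i for i,p in enumerate(model(0,0,0)) if p[0]<-.09]
for n in("top","side"):
    im=camera(n); cv2.imwrite(f"pics/{n}20.png",im[:,:,::-1]); print(n,fit(im,n,x0=(.5691,.0013,-.084),sel=sC))
    m=cv2.inRange(cv2.cvtColor(im,cv2.COLOR_RGB2HSV),(5,125,60),(17,255,255)); m=cv2.morphologyEx(m,cv2.MORPH_OPEN,np.ones((3,3)));m=cv2.morphologyEx(m,cv2.MORPH_CLOSE,np.ones((7,7)))
    for c in cv2.findContours(m,cv2.RETR_EXTERNAL,cv2.CHAIN_APPROX_SIMPLE)[0]:
        if cv2.contourArea(c)>800: q=cv2.minAreaRect(c); print(q, p2w(n,cv2.boxPoints(q),.052).round(3).tolist() if n=="top" else "")
print(telemetry.read_state()["ee_pos"])
E
```

```text
top (array([ 0.5682,  0.0019, -0.0769]), np.float32(-49.5))
((273.8347473144531, 217.14979553222656), (45.94919204711914, 55.12276077270508), 4.666858196258545) [[0.497, 0.071, 0.052], [0.65, 0.058, 0.052], [0.639, -0.071, 0.052], [0.485, -0.056, 0.052]]
((228.6861114501953, 128.55465698242188), (141.1058807373047, 60.805999755859375), 1.4320961236953735) [[0.739, 0.327, 0.052], [0.912, 0.323, 0.052], [0.899, -0.076, 0.052], [0.726, -0.07, 0.052]]
side (array([ 0.5722, -0.0345, -0.3961]), np.float32(-30.3))
((276.0696716308594, 237.26641845703125), (43.27608871459961, 64.7330551147461), 84.80557250976562) 
[ 0.44714774 -0.11033932  0.18484885]
```

```bash
python3 - <<'E'
from h import *
T=(.5682,.0019,-.077)
print(tw((-.132,0,.1),T),go(tw((-.132,0,.12),T),-.077),go(tw((-.132,0,.039),T),-.077))
im=cv2.imread("pics/top20.png")[:,:,::-1]; g=cv2.cvtColor(im,cv2.COLOR_RGB2HSV)[:,:,1].astype(float)
# shelf front edge: saturation falls at board edge
for u in(225,260,290):
    d=np.diff(cv2.GaussianBlur(g,(0,0),1)[150:172,u]); v=150+np.argmin(d)+.5; print(u,v,p2w("top",[(u,v)],.074).round(3))
for v in(115,130,150):
    d=np.diff(cv2.GaussianBlur(g,(0,0),1)[v,290:312]); u=290+np.argmin(d)+.5; print(u,v,p2w("top",[(u,v)],.074).round(3))
E
```

```text
[0.43659112 0.01205396 0.1       ] [ 0.01 -0.   -0.54  3.   -0.64  1.62] [ 0.01 -0.   -0.54  3.   -0.64  3.65]
225 160.5 [[0.725 0.135 0.074]]
260 160.5 [[0.724 0.038 0.074]]
290 161.5 [[ 0.721 -0.045  0.074]]
300.5 115 [[ 0.85  -0.076  0.074]]
300.5 130 [[ 0.808 -0.075  0.074]]
299.5 150 [[ 0.752 -0.072  0.074]]
```

{"api": "drive_tool", "payload": {"series": [0, 0, -0.54, 1.0, -0.3, 0, -0.45, 0, 0, -0.54, 2.0, -0.64, 0, -0.45, 0, 0, -0.54, 3.0, -0.64, 0, -0.45, 0, 0, -0.54, 3.0, -0.64, 0.8, -0.45, 0, 0, -0.54, 3.0, -0.64, 1.6, -0.45, 0, 0, -0.54, 3.0, -0.64, 1.6, -0.45, 0, 0, -0.54, 3.0, -0.64, 1.6, -0.45]}}

```text
time: 48.97
ee_pos: [0.4361, 0.0119, 0.1201]
eef_rot: [0.734, 0.679, -0.001, -0.001]
ft_force: [0.5, -0.7, 1.0]
width: 0.0238
grip_force: 0.0
```

```bash
python3 - <<'E'
from h import *
T=(.5682,.0019,-.077)
im=camera("side"); print(fit(im,"side",x0=T,sel=[i for i,p in enumerate(model(0,0,0)) if p[0]<-.09]))
print(go(tw((-.132,0,.039),T),-.077))
E
```

```text
(array([ 0.569 ,  0.0011, -0.0851]), np.float32(-55.0))
[-0.    0.   -0.03  0.   -0.02  2.06]
```

{"api": "drive_tool", "payload": {"series": [0, 0, 0, 0, 0, 0.8, -0.45, 0, 0, 0, 0, 0, 1.6, -0.45, 0, 0, 0, 0, 0, 1.9, -0.45, 0, 0, 0, 0, 0, 2.03, -0.45, 0, 0, 0, 0, 0, 2.03, -0.45, 0, 0, 0, 0, 0, 2.03, -1, 0, 0, 0, 0, 0, 2.03, -1, 0, 0, 0, 0, 0, 2.03, -1, 0, 0, 0, 0, 0, 2.03, -1, 0, 0, 0, 0, 0, 2.03, -1], "grip_force": 20}}

```text
time: 49.85
ee_pos: [0.4382, 0.0125, 0.0404]
eef_rot: [0.735, 0.678, 0.001, 0.001]
ft_force: [-0.0, -0.5, 7.6]
width: 0.0073
grip_force: 20.0
```

```bash
python3 - <<'E'
from h import *
p=telemetry.read_state()["ee_pos"]
print(p,go((p[0]+.08,.031,p[2]),-.03),go((.6665,.031,p[2]),-.03))
E
```

```text
[0.4381994  0.01248264 0.04044341] [ 0.03 -0.01 -0.58  0.62  1.96  0.01] [ 0.03 -0.01 -0.58  0.92  5.65  0.01]
```

{"api": "drive_tool", "payload": {"series": [0, 0, -0.1, 0.1, 0.3, 0, -1, 0, 0, -0.2, 0.22, 0.6, 0, -1, 0, 0, -0.3, 0.34, 0.9, 0, -1, 0, 0, -0.4, 0.46, 1.2, 0, -1, 0, 0, -0.5, 0.58, 1.5, 0, -1, 0, 0, -0.58, 0.66, 1.8, 0, -1, 0, 0, -0.58, 0.69, 2.0, 0, -1, 0, 0, -0.58, 0.69, 2.0, 0, -1]}}

```text
time: 50.52
ee_pos: [0.5198, 0.0337, 0.0401]
eef_rot: [0.718, 0.697, -0.0, -0.0]
ft_force: [-2.3, 0.6, 10.3]
width: 0.0072
grip_force: 20.0
```

```bash
python3 - <<'E'
from h import *
im=camera("top"); cv2.imwrite("pics/top21.png",im[:,:,::-1])
m=cv2.inRange(cv2.cvtColor(im,cv2.COLOR_RGB2HSV),(5,125,60),(17,255,255)); m[:165]=0; m=cv2.morphologyEx(m,cv2.MORPH_OPEN,np.ones((3,3)))
m[:,:190]=0; m[:,345:]=0
vs,us=np.nonzero(m)
for v in range(166,235,6):
    u=np.nonzero(m[v])[0]
    if len(u)>10: print(v,u.min(),u.max(),p2w("top",[(u.min(),v),(u.max(),v)],.045).round(3).tolist())
p=telemetry.read_state()["ee_pos"]; print(go((.6665,.031,p[2]),-.03))
E
```

```text
166 243 287 [[0.713, 0.086, 0.045], [0.712, -0.038, 0.045]]
172 257 287 [[0.696, 0.047, 0.045], [0.695, -0.038, 0.045]]
178 243 287 [[0.679, 0.087, 0.045], [0.678, -0.038, 0.045]]
184 243 287 [[0.662, 0.087, 0.045], [0.661, -0.037, 0.045]]
190 243 287 [[0.645, 0.087, 0.045], [0.644, -0.037, 0.045]]
196 243 286 [[0.628, 0.087, 0.045], [0.627, -0.034, 0.045]]
[ 0.01 -0.01  0.    0.04  3.67  0.  ]
```

{"api": "drive_tool", "payload": {"series": [0, 0, 0, 0, 0.4, 0, -1, 0, 0, 0, 0, 0.8, 0, -1, 0, 0, 0, 0.02, 1.2, 0, -1, 0, 0, 0, 0.04, 1.6, 0, -1, 0, 0, 0, 0.04, 2.0, 0, -1, 0, 0, 0, 0.06, 2.3, 0, -1, 0, 0, 0, 0.06, 2.3, 0, -1]}}

```text
time: 51.15
ee_pos: [0.6127, 0.0333, 0.0404]
eef_rot: [0.718, 0.697, 0.0, 0.0]
ft_force: [0.5, 0.2, 6.9]
width: 0.0071
grip_force: 20.0
```

{"api": "drive_tool", "payload": {"series": [0, 0, 0, 0, 0.3, 0, -1, 0, 0, 0, 0, 0.6, 0, -1, 0, 0, 0, 0, 0.9, 0, -1, 0, 0, 0, 0, 1.15, 0, -1, 0, 0, 0, 0, 1.3, 0, -1, 0, 0, 0, 0, 1.3, 0, -1]}}

```text
time: 51.65
ee_pos: [0.6635, 0.0318, 0.0403]
eef_rot: [0.717, 0.697, -0.0, -0.0]
ft_force: [-4.2, -0.5, 9.1]
width: 0.007
grip_force: 20.0
```

```bash
python3 - <<'E'
from h import *
s=telemetry.read_state(); print(s["ee_pos"],s["ft_force"],go((.6665,.031,.0404),-.03))
for n in ("top","side"): 
    im=camera(n); cv2.imwrite(f"pics/{n}22.png",im[:,:,::-1])
g=cv2.cvtColor(cv2.imread("pics/top22.png"),cv2.COLOR_BGR2HSV)
for u in(248,254,260,285,290): print(u,[tuple(x) for x in g[156:176,u].tolist()][::2])
E
```

```text
[0.66345138 0.03180781 0.04034572] [-4.19977396 -0.47502821  9.06769321] [-0.01 -0.    0.01 -0.02  0.08 -0.  ]
248 [(19, 67, 107), (19, 68, 112), (19, 68, 116), (20, 67, 115), (20, 69, 96), (21, 68, 79), (19, 70, 77), (20, 66, 85), (21, 67, 122), (20, 66, 119)]
254 [(20, 69, 111), (20, 70, 117), (19, 66, 120), (20, 66, 123), (20, 66, 123), (19, 66, 119), (20, 65, 118), (21, 67, 114), (20, 66, 112), (21, 66, 112)]
260 [(19, 68, 113), (20, 68, 116), (20, 68, 120), (19, 68, 124), (20, 66, 123), (20, 67, 118), (19, 65, 118), (20, 65, 113), (19, 66, 108), (19, 67, 107)]
285 [(15, 126, 103), (16, 129, 103), (16, 125, 98), (13, 139, 86), (14, 163, 117), (13, 152, 99), (18, 72, 92), (32, 37, 124), (33, 34, 135), (33, 35, 132)]
290 [(16, 125, 102), (15, 125, 104), (16, 126, 109), (20, 56, 96), (23, 43, 102), (23, 44, 104), (23, 44, 105), (28, 35, 115), (30, 34, 121), (30, 34, 120)]
```

{"api": "drive_tool", "payload": {"series": [0, 0, 0, 0, 0.08, 0, -1, 0, 0, 0, 0, 0.16, 0, -1, 0, 0, 0, 0, 0.22, 0, -1, 0, 0, 0, 0, 0.22, 0, -1]}}

```text
time: 52.08
ee_pos: [0.671, 0.0316, 0.0403]
eef_rot: [0.717, 0.697, -0.001, -0.001]
ft_force: [-8.9, 0.1, 11.6]
width: 0.0073
grip_force: 20.0
```

```bash
python3 - <<'E'
from h import *
im=camera("top"); g=cv2.cvtColor(im,cv2.COLOR_RGB2HSV)
for u in(280,284,287): print(u,[tuple(x) for x in g[158:172,u].tolist()])
print([p2w("top",[(285,v)],z).round(3)[0,0] for v in(162,164,166) for z in(.016,.05,.074)])
E
```

```text
280 [(21, 66, 112), (21, 68, 112), (21, 66, 112), (21, 68, 112), (21, 67, 111), (20, 67, 111), (20, 67, 111), (19, 64, 111), (21, 67, 110), (20, 65, 110), (21, 70, 110), (21, 68, 109), (21, 67, 110), (19, 68, 113)]
284 [(16, 121, 99), (16, 120, 98), (16, 119, 90), (16, 114, 78), (15, 128, 80), (14, 140, 93), (14, 130, 86), (16, 92, 78), (23, 57, 90), (28, 41, 106), (34, 38, 115), (32, 37, 117), (32, 35, 117), (32, 35, 115)]
287 [(15, 126, 107), (16, 127, 116), (16, 130, 114), (15, 109, 91), (16, 63, 77), (18, 53, 82), (21, 51, 95), (23, 45, 101), (22, 47, 104), (22, 44, 105), (23, 44, 104), (23, 44, 104), (22, 44, 105), (22, 44, 104)]
[np.float64(0.727), np.float64(0.723), np.float64(0.719), np.float64(0.722), np.float64(0.717), np.float64(0.714), np.float64(0.716), np.float64(0.711), np.float64(0.708)]
```

{"api": "drive_tool", "payload": {"series": [0, 0, 0, 0, 0, 0, -1, 0, 0, 0, 0, 0, 0, -0.5, 0, 0, 0, 0, 0, 0, -0.45, 0, 0, 0, 0, 0, 0, -0.45, 0, 0, 0, 0, 0, -0.5, -0.45, 0, 0, 0, 0, 0, -1.5, -0.45, 0, 0, 0, 0, 0, -2.5, -0.45, 0, 0, 0, 0, -1.0, -3.0, -0.45, 0, 0, 0, 0, -2.0, -3.0, -0.45, 0, 0, 0, 0, -3.0, -3.0, -0.45]}}

```text
time: 52.97
ee_pos: [0.5515, 0.0348, 0.1606]
eef_rot: [0.718, 0.696, 0.001, 0.001]
ft_force: [-0.7, 1.3, 0.3]
width: 0.0237
grip_force: 0.0
```

{"api": "drive_tool", "payload": {"series": [0, 0, 0, 0, -2.5, 0, -0.45, 0, 0, 0, 0, -2.5, 0, -0.45, 0, 0, 0, 0, -2.5, 0, -0.45, 0, 0, 0, 0, -2.5, 0, -0.45, 0, 0, 0, 0, -2.5, 0, -0.45, 0, 0, 0, 0, -2.5, 0, -0.45]}}

```text
time: 53.47
ee_pos: [0.4529, 0.0379, 0.1597]
eef_rot: [0.718, 0.697, 0.001, 0.0]
ft_force: [0.9, 0.4, -0.4]
width: 0.0239
grip_force: 0.0
```

```bash
python3 - <<'E'
from h import *
sC=[i for i,p in enumerate(model(0,0,0)) if p[0]<-.09]
for n in("top","side"):
    im=camera(n); cv2.imwrite(f"pics/{n}23.png",im[:,:,::-1])
    print(n,fit(im,n,x0=(.797,.027,-.03),sel=sC))
    for c,a,s in blobs(im,(15,140,60),(30,255,255),40)[0]: 
        if n=="top": print(c,a,s,p2w(n,c,.062).round(3))
print(telemetry.read_state()["ee_pos"],telemetry.read_state()["ft_force"])
E
```

```text
top (array([ 0.7997,  0.0245, -0.0561]), np.float32(-49.5))
[142.6 231.1] 217 [135 223  16  17] [[0.531 0.365 0.062]]
[124.6 234.5] 213 [117 227  16  16] [[0.522 0.415 0.062]]
[147.2 261.5] 214 [139 254  17  16] [[0.447 0.352 0.062]]
[127.8 264.7] 221 [120 257  16  17] [[0.439 0.405 0.062]]
side (array([ 0.8001,  0.0214, -0.0861]), np.float32(-51.3))
[0.45287609 0.03777994 0.1592873 ] [ 0.89208315  0.03424321 -0.13617592]
```

```bash
python3 -c "
from bench import r
print(r.close_job())"
```

```text
the job is handed in; nothing more can be done
None
```

I handed the job in at about 53 s: all four jars are upright in the tray, both leaves are folded (A first, then B), and the trivet is in the bay with its edge about 2–3 mm short of the shelf front and only the pull loop out. These are my own camera measurements, as no verdict came back. Two jars toppled in the tray along the way; I re-stood both.

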